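Restock the clevis fork drawer

ROBOT

A 6-joint arm with a two-finger parallel gripper is mounted at the origin on the work surface. World frame = base frame: x ahead of the robot, y to its left, z up, the work surface at z = 0. Lengths are in m, angles in rad, forces in N, time in s.
With the tool pointing down it reaches from about 0.375 to 0.9 m from the base axis. Payload 3.1 kg.
Tool frame: the origin (TCP) lies between the finger pads; the fingertips stand 14 mm ahead of it and the grasp point (between the pads) lies 5 mm behind it; z points along the fingers, y is the line along which they close (so a half turn about z gives the same grasp; the last joint's range is limited). The gripper opens to 85 mm and grips with 20 to 120 N. Pads are 22 mm wide; open, the fingers measure 114 mm over their backs; the gripper's body (76 mm by 85 mm) begins 54 mm behind the grasp point. The pads swing forward as they close: fully open they stand 13 mm farther back than shut.
Start: joints at [1.169, 0.527, 1.433, -0, 1.181, -0.178], TCP at [0.138, 0.61, 0.209] pointing down, gripper open.
Joint ranges: [-3.08, 3.08], [-0.75, 2.2], [0.22, 2.44], [-1.43, 4.57], [0, 2.65], [-2.85, 2.85]. Speed limits (rad/s): [2.79, 2.79, 3.14, 3.14, 3.14, 3.14].

INTERFACE

Orientations are given as a 3x3 rotation matrix whose columns are the frame's x, y, z axes.
In Python, from plant import telemetry, vision, arm, masks_of gives the robot as it stands.
- The arm moves only by the tool apply_moves, never from a script. Its argument "series" is a list of rows, each an object with "offset": the shift along the world's x, y, z in mm, a list of three; "turn": the turn about the world's z in rad; "grip": the closure, from 0 (fully open) to 1 (shut). A call has 1 to 10 rows; each row shifts and turns the commanded pose from where the row before left it; what a row does not reach is not made up. A row lasts 1/12 s, in which the tool goes at most 41.7 mm and 7.16 degrees, less where a joint would pass 70% of its speed; a pose out of reach is approached as far as the arm can. A call with a gripper value outside its range is refused whole. The fingers move at their own pace and stop on an object; "grip_force" is the grip in N (left out, the last holds). Time passes only in rows, so rows that do not move let the fingers close. It gives the time, the measured TCP pose, the force, the opening and the grip force at its end, in the units of the state.
- telemetry.state(): the state, without advancing time (a new reading comes with each control period).
- vision.read_camera(name): name is "scene" or "top" or "wrist"; returns (picture, depth): 480x640x3 uint8, red, green, blue; 480x640 float32, m along the optical axis (not along the pixel's ray), 0 where there is no reading.
- vision.camera_model(name): a dict with "mtx" (3x3 intrinsics, pixels), "position" and "rotation" of the camera in the world. Camera axes: x right, y down, z forward; pixel columns grow to the right and rows downward; lengths in m; the calibration is good to about 2 mm. A picture is of the moment at which its call begins: read the wrist's pose just before it. camera_model takes no time and is no camera call; for the wrist camera it gives the pose at the moment of the call.
- arm.job_done(): hands the job in; it is judged then, once.
Trained networks look in the newest picture that a camera, given by its name, has taken for a name from the list of things; names that differ only in an ending like _2 or _b are one class to them, and where a whole thing is asked for, a point or a joint stands for the part that bears it (a point fixed in the world has none). Each returns a list of dicts, best first, with "p" (0 to 1); they miss things now and then, are a little off and sometimes report something else, mostly with a low value. They report only what shows in the picture. A call takes as long as a camera call.
- masks_of(camera, label): "pixels" (480x640 bool, what is visible of it) and "extent" ([left, top, right, bottom] in pixels, round what is visible of it).
The state is a dict: "clock": time; "qpos": joint angles; "joint_velocities": joint speeds; "joint_torque": joint torques, N m; "tcp_pos": TCP position; "eef_rot": TCP orientation; "contact_force": force on the tool from outside, world axes, zero at the start; "torque": the same for the moment, N m; "grip_width": finger opening in m; "grip_force": force on a finger pad.
Only numpy, scipy, OpenCV 4.12 (cv2) and the standard library are available. Lean on these libraries where they do the work, as an engineer would, in place of code of your own. Each camera call takes 0.05 s, during which the arm holds its last target. There are 200 camera calls.

TASK

Top up the open drawer with clevis forks from the bin: lay one fork flat in every empty pocket, leaving the forks already there in their own pockets, then slide the drawer fully shut. Surplus forks and the scrap stay in the bin, and the oil bottle beside the work is not to be disturbed.

Things in the scene. Friction and masses are not known exactly. Their poses are not given: they have to be found in the camera images.
- drawer (a joint): slide of the drawer in the low grey bench unit (290 wide, 82 high): 0 = fully open (towards the robot), 0.210 m = fully shut; runs stiffly (3 N), stays where left. Its bar handle (110 mm long, 10 mm thick, 46 mm above the bench) runs across the drawer 35 mm before the front panel (top 72 mm above the bench); its middle is 102 mm from the centre of pocket2 along minus x of that pocket
- pocket1 (a point): floor centre of a pocket (front row, left seen from the robot) in the drawer's plywood insert, 18 mm above the bench; 76 mm long (x, pointing into the unit), 42 wide (y), 10 deep; pitch 90 along x, 66 along y; moves with the drawer. The drawer's walls stand 30 mm above the pocket floors, 121 mm either side of the middle
- pocket2 (a point): floor centre of a pocket (front row, middle seen from the robot) in the drawer's plywood insert, 18 mm above the bench; 76 mm long (x, pointing into the unit), 42 wide (y), 10 deep; pitch 90 along x, 66 along y; moves with the drawer. The drawer's walls stand 30 mm above the pocket floors, 121 mm either side of the middle
- pocket3 (a point): floor centre of a pocket (front row, right seen from the robot) in the drawer's plywood insert, 18 mm above the bench; 76 mm long (x, pointing into the unit), 42 wide (y), 10 deep; pitch 90 along x, 66 along y; moves with the drawer. The drawer's walls stand 30 mm above the pocket floors, 121 mm either side of the middle
- pocket4 (a point): floor centre of a pocket (rear row, left seen from the robot) in the drawer's plywood insert, 18 mm above the bench; 76 mm long (x, pointing into the unit), 42 wide (y), 10 deep; pitch 90 along x, 66 along y; moves with the drawer. The drawer's walls stand 30 mm above the pocket floors, 121 mm either side of the middle
- pocket5 (a point): floor centre of a pocket (rear row, middle seen from the robot) in the drawer's plywood insert, 18 mm above the bench; 76 mm long (x, pointing into the unit), 42 wide (y), 10 deep; pitch 90 along x, 66 along y; moves with the drawer. The drawer's walls stand 30 mm above the pocket floors, 121 mm either side of the middle
- pocket6 (a point): floor centre of a pocket (rear row, right seen from the robot) in the drawer's plywood insert, 18 mm above the bench; 76 mm long (x, pointing into the unit), 42 wide (y), 10 deep; pitch 90 along x, 66 along y; moves with the drawer. The drawer's walls stand 30 mm above the pocket floors, 121 mm either side of the middle
- stock1: steel clevis fork, 62 x 28 x 28 mm: a solid square shank (26 mm of the length) with two 8 mm ears and a 12 mm slot between them at the other end; origin at the centre of the 62 x 28 x 28 envelope, x along the length towards the ears, y across the two ears, z along the pin-slot's height (up at the start). If present, it already lies in pocket1
- stock2: steel clevis fork, 62 x 28 x 28 mm: a solid square shank (26 mm of the length) with two 8 mm ears and a 12 mm slot between them at the other end; origin at the centre of the 62 x 28 x 28 envelope, x along the length towards the ears, y across the two ears, z along the pin-slot's height (up at the start). If present, it already lies in pocket2
- stock3: steel clevis fork, 62 x 28 x 28 mm: a solid square shank (26 mm of the length) with two 8 mm ears and a 12 mm slot between them at the other end; origin at the centre of the 62 x 28 x 28 envelope, x along the length towards the ears, y across the two ears, z along the pin-slot's height (up at the start). If present, it already lies in pocket3
- stock4: steel clevis fork, 62 x 28 x 28 mm: a solid square shank (26 mm of the length) with two 8 mm ears and a 12 mm slot between them at the other end; origin at the centre of the 62 x 28 x 28 envelope, x along the length towards the ears, y across the two ears, z along the pin-slot's height (up at the start). If present, it already lies in pocket4
- stock5: steel clevis fork, 62 x 28 x 28 mm: a solid square shank (26 mm of the length) with two 8 mm ears and a 12 mm slot between them at the other end; origin at the centre of the 62 x 28 x 28 envelope, x along the length towards the ears, y across the two ears, z along the pin-slot's height (up at the start). If present, it already lies in pocket5
- stock6: steel clevis fork, 62 x 28 x 28 mm: a solid square shank (26 mm of the length) with two 8 mm ears and a 12 mm slot between them at the other end; origin at the centre of the 62 x 28 x 28 envelope, x along the length towards the ears, y across the two ears, z along the pin-slot's height (up at the start). If present, it already lies in pocket6
- spare1: spare steel clevis fork, 62 x 28 x 28 mm: a solid square shank (26 mm of the length) with two 8 mm ears and a 12 mm slot between them at the other end; origin at the centre of the 62 x 28 x 28 envelope, x along the length towards the ears, y across the two ears, z along the pin-slot's height (up at the start). It starts lying somewhere in the bin
- spare2: spare steel clevis fork, 62 x 28 x 28 mm: a solid square shank (26 mm of the length) with two 8 mm ears and a 12 mm slot between them at the other end; origin at the centre of the 62 x 28 x 28 envelope, x along the length towards the ears, y across the two ears, z along the pin-slot's height (up at the start). It starts lying somewhere in the bin
- spare3: spare steel clevis fork, 62 x 28 x 28 mm: a solid square shank (26 mm of the length) with two 8 mm ears and a 12 mm slot between them at the other end; origin at the centre of the 62 x 28 x 28 envelope, x along the length towards the ears, y across the two ears, z along the pin-slot's height (up at the start). It starts lying somewhere in the bin
- spare4: spare steel clevis fork, 62 x 28 x 28 mm: a solid square shank (26 mm of the length) with two 8 mm ears and a 12 mm slot between them at the other end; origin at the centre of the 62 x 28 x 28 envelope, x along the length towards the ears, y across the two ears, z along the pin-slot's height (up at the start). It starts lying somewhere in the bin
- spare5: spare steel clevis fork, 62 x 28 x 28 mm: a solid square shank (26 mm of the length) with two 8 mm ears and a 12 mm slot between them at the other end; origin at the centre of the 62 x 28 x 28 envelope, x along the length towards the ears, y across the two ears, z along the pin-slot's height (up at the start). It starts lying somewhere in the bin
- spare6: spare steel clevis fork, 62 x 28 x 28 mm: a solid square shank (26 mm of the length) with two 8 mm ears and a 12 mm slot between them at the other end; origin at the centre of the 62 x 28 x 28 envelope, x along the length towards the ears, y across the two ears, z along the pin-slot's height (up at the start). It starts lying somewhere in the bin
- bin: fixed blue open steel bin, 310 (x) x 280 (y) x 45 mm high outside, walls and floor 5 mm; origin at the centre of its underside
- flatbar: scrap in the bin: flat bar offcut 74 (x) x 30 x 12 mm; origin at the centre of its underside
- stub: scrap in the bin: round bar stub, 34 mm diameter, 40 mm high, standing (z up); origin at the centre of its underside
- angle: scrap in the bin: angle iron offcut 60 mm long (x), legs 34 mm, 5 mm thick; one leg lies flat, the other stands along its +y edge; origin at the centre of the underside of the flat leg
- oil: bystander: oil bottle, 56 mm diameter, 150 mm high, standing; origin at the centre of its underside

How it is judged:
On the way, in this order (a step that is already met when the one before it is completed fails the run):
1. every pocket holds one fork lying flat, the drawer still open (((horizontal distance between stock1 and pocket1 below 0.015 m and z of stock1 in the frame of pocket1 below 0.02 m) or (horizontal distance between spare1 and pocket1 below 0.015 m and z of spare1 in the frame of pocket1 below 0.02 m) or (horizontal distance between spare2 and pocket1 below 0.015 m and z of spare2 in the frame of pocket1 below 0.02 m) or (horizontal distance between spare3 and pocket1 below 0.015 m and z of spare3 in the frame of pocket1 below 0.02 m) or (horizontal distance between spare4 and pocket1 below 0.015 m and z of spare4 in the frame of pocket1 below 0.02 m) or (horizontal distance between spare5 and pocket1 below 0.015 m and z of spare5 in the frame of pocket1 below 0.02 m) or (horizontal distance between spare6 and pocket1 below 0.015 m and z of spare6 in the frame of pocket1 below 0.02 m)) and ((horizontal distance between stock2 and pocket2 below 0.015 m and z of stock2 in the frame of pocket2 below 0.02 m) or (horizontal distance between spare1 and pocket2 below 0.015 m and z of spare1 in the frame of pocket2 below 0.02 m) or (horizontal distance between spare2 and pocket2 below 0.015 m and z of spare2 in the frame of pocket2 below 0.02 m) or (horizontal distance between spare3 and pocket2 below 0.015 m and z of spare3 in the frame of pocket2 below 0.02 m) or (horizontal distance between spare4 and pocket2 below 0.015 m and z of spare4 in the frame of pocket2 below 0.02 m) or (horizontal distance between spare5 and pocket2 below 0.015 m and z of spare5 in the frame of pocket2 below 0.02 m) or (horizontal distance between spare6 and pocket2 below 0.015 m and z of spare6 in the frame of pocket2 below 0.02 m)) and ((horizontal distance between stock3 and pocket3 below 0.015 m and z of stock3 in the frame of pocket3 below 0.02 m) or (horizontal distance between spare1 and pocket3 below 0.015 m and z of spare1 in the frame of pocket3 below 0.02 m) or (horizontal distance between spare2 and pocket3 below 0.015 m and z of spare2 in the frame of pocket3 below 0.02 m) or (horizontal distance between spare3 and pocket3 below 0.015 m and z of spare3 in the frame of pocket3 below 0.02 m) or (horizontal distance between spare4 and pocket3 below 0.015 m and z of spare4 in the frame of pocket3 below 0.02 m) or (horizontal distance between spare5 and pocket3 below 0.015 m and z of spare5 in the frame of pocket3 below 0.02 m) or (horizontal distance between spare6 and pocket3 below 0.015 m and z of spare6 in the frame of pocket3 below 0.02 m)) and ((horizontal distance between stock4 and pocket4 below 0.015 m and z of stock4 in the frame of pocket4 below 0.02 m) or (horizontal distance between spare1 and pocket4 below 0.015 m and z of spare1 in the frame of pocket4 below 0.02 m) or (horizontal distance between spare2 and pocket4 below 0.015 m and z of spare2 in the frame of pocket4 below 0.02 m) or (horizontal distance between spare3 and pocket4 below 0.015 m and z of spare3 in the frame of pocket4 below 0.02 m) or (horizontal distance between spare4 and pocket4 below 0.015 m and z of spare4 in the frame of pocket4 below 0.02 m) or (horizontal distance between spare5 and pocket4 below 0.015 m and z of spare5 in the frame of pocket4 below 0.02 m) or (horizontal distance between spare6 and pocket4 below 0.015 m and z of spare6 in the frame of pocket4 below 0.02 m)) and ((horizontal distance between stock5 and pocket5 below 0.015 m and z of stock5 in the frame of pocket5 below 0.02 m) or (horizontal distance between spare1 and pocket5 below 0.015 m and z of spare1 in the frame of pocket5 below 0.02 m) or (horizontal distance between spare2 and pocket5 below 0.015 m and z of spare2 in the frame of pocket5 below 0.02 m) or (horizontal distance between spare3 and pocket5 below 0.015 m and z of spare3 in the frame of pocket5 below 0.02 m) or (horizontal distance between spare4 and pocket5 below 0.015 m and z of spare4 in the frame of pocket5 below 0.02 m) or (horizontal distance between spare5 and pocket5 below 0.015 m and z of spare5 in the frame of pocket5 below 0.02 m) or (horizontal distance between spare6 and pocket5 below 0.015 m and z of spare6 in the frame of pocket5 below 0.02 m)) and ((horizontal distance between stock6 and pocket6 below 0.015 m and z of stock6 in the frame of pocket6 below 0.02 m) or (horizontal distance between spare1 and pocket6 below 0.015 m and z of spare1 in the frame of pocket6 below 0.02 m) or (horizontal distance between spare2 and pocket6 below 0.015 m and z of spare2 in the frame of pocket6 below 0.02 m) or (horizontal distance between spare3 and pocket6 below 0.015 m and z of spare3 in the frame of pocket6 below 0.02 m) or (horizontal distance between spare4 and pocket6 below 0.015 m and z of spare4 in the frame of pocket6 below 0.02 m) or (horizontal distance between spare5 and pocket6 below 0.015 m and z of spare5 in the frame of pocket6 below 0.02 m) or (horizontal distance between spare6 and pocket6 below 0.015 m and z of spare6 in the frame of pocket6 below 0.02 m)) and horizontal distance between stock1 and pocket1 below 0.015 m and z of stock1 in the frame of pocket1 below 0.02 m and horizontal distance between stock2 and pocket2 below 0.015 m and z of stock2 in the frame of pocket2 below 0.02 m and horizontal distance between stock3 and pocket3 below 0.015 m and z of stock3 in the frame of pocket3 below 0.02 m and horizontal distance between stock4 and pocket4 below 0.015 m and z of stock4 in the frame of pocket4 below 0.02 m and horizontal distance between stock5 and pocket5 below 0.015 m and z of stock5 in the frame of pocket5 below 0.02 m and horizontal distance between stock6 and pocket6 below 0.015 m and z of stock6 in the frame of pocket6 below 0.02 m and value of joint drawer below 0.08 m), for 0.2 s.
2. the drawer is slid shut (value of joint drawer above 0.204 m), for 0.2 s.
At the end, for the whole second after the job is handed in: Every pocket holds one fork lying on its floor (within 15 mm of the pocket's centre, fork's centre less than 20 mm above the floor), the original forks in their own pockets; the drawer is shut to within 6 mm; unused spares and the three scrap pieces are in the bin; all forks at rest (((horizontal distance between stock1 and pocket1 below 0.015 m and z of stock1 in the frame of pocket1 below 0.02 m) or (horizontal distance between spare1 and pocket1 below 0.015 m and z of spare1 in the frame of pocket1 below 0.02 m) or (horizontal distance between spare2 and pocket1 below 0.015 m and z of spare2 in the frame of pocket1 below 0.02 m) or (horizontal distance between spare3 and pocket1 below 0.015 m and z of spare3 in the frame of pocket1 below 0.02 m) or (horizontal distance between spare4 and pocket1 below 0.015 m and z of spare4 in the frame of pocket1 below 0.02 m) or (horizontal distance between spare5 and pocket1 below 0.015 m and z of spare5 in the frame of pocket1 below 0.02 m) or (horizontal distance between spare6 and pocket1 below 0.015 m and z of spare6 in the frame of pocket1 below 0.02 m)) and ((horizontal distance between stock2 and pocket2 below 0.015 m and z of stock2 in the frame of pocket2 below 0.02 m) or (horizontal distance between spare1 and pocket2 below 0.015 m and z of spare1 in the frame of pocket2 below 0.02 m) or (horizontal distance between spare2 and pocket2 below 0.015 m and z of spare2 in the frame of pocket2 below 0.02 m) or (horizontal distance between spare3 and pocket2 below 0.015 m and z of spare3 in the frame of pocket2 below 0.02 m) or (horizontal distance between spare4 and pocket2 below 0.015 m and z of spare4 in the frame of pocket2 below 0.02 m) or (horizontal distance between spare5 and pocket2 below 0.015 m and z of spare5 in the frame of pocket2 below 0.02 m) or (horizontal distance between spare6 and pocket2 below 0.015 m and z of spare6 in the frame of pocket2 below 0.02 m)) and ((horizontal distance between stock3 and pocket3 below 0.015 m and z of stock3 in the frame of pocket3 below 0.02 m) or (horizontal distance between spare1 and pocket3 below 0.015 m and z of spare1 in the frame of pocket3 below 0.02 m) or (horizontal distance between spare2 and pocket3 below 0.015 m and z of spare2 in the frame of pocket3 below 0.02 m) or (horizontal distance between spare3 and pocket3 below 0.015 m and z of spare3 in the frame of pocket3 below 0.02 m) or (horizontal distance between spare4 and pocket3 below 0.015 m and z of spare4 in the frame of pocket3 below 0.02 m) or (horizontal distance between spare5 and pocket3 below 0.015 m and z of spare5 in the frame of pocket3 below 0.02 m) or (horizontal distance between spare6 and pocket3 below 0.015 m and z of spare6 in the frame of pocket3 below 0.02 m)) and ((horizontal distance between stock4 and pocket4 below 0.015 m and z of stock4 in the frame of pocket4 below 0.02 m) or (horizontal distance between spare1 and pocket4 below 0.015 m and z of spare1 in the frame of pocket4 below 0.02 m) or (horizontal distance between spare2 and pocket4 below 0.015 m and z of spare2 in the frame of pocket4 below 0.02 m) or (horizontal distance between spare3 and pocket4 below 0.015 m and z of spare3 in the frame of pocket4 below 0.02 m) or (horizontal distance between spare4 and pocket4 below 0.015 m and z of spare4 in the frame of pocket4 below 0.02 m) or (horizontal distance between spare5 and pocket4 below 0.015 m and z of spare5 in the frame of pocket4 below 0.02 m) or (horizontal distance between spare6 and pocket4 below 0.015 m and z of spare6 in the frame of pocket4 below 0.02 m)) and ((horizontal distance between stock5 and pocket5 below 0.015 m and z of stock5 in the frame of pocket5 below 0.02 m) or (horizontal distance between spare1 and pocket5 below 0.015 m and z of spare1 in the frame of pocket5 below 0.02 m) or (horizontal distance between spare2 and pocket5 below 0.015 m and z of spare2 in the frame of pocket5 below 0.02 m) or (horizontal distance between spare3 and pocket5 below 0.015 m and z of spare3 in the frame of pocket5 below 0.02 m) or (horizontal distance between spare4 and pocket5 below 0.015 m and z of spare4 in the frame of pocket5 below 0.02 m) or (horizontal distance between spare5 and pocket5 below 0.015 m and z of spare5 in the frame of pocket5 below 0.02 m) or (horizontal distance between spare6 and pocket5 below 0.015 m and z of spare6 in the frame of pocket5 below 0.02 m)) and ((horizontal distance between stock6 and pocket6 below 0.015 m and z of stock6 in the frame of pocket6 below 0.02 m) or (horizontal distance between spare1 and pocket6 below 0.015 m and z of spare1 in the frame of pocket6 below 0.02 m) or (horizontal distance between spare2 and pocket6 below 0.015 m and z of spare2 in the frame of pocket6 below 0.02 m) or (horizontal distance between spare3 and pocket6 below 0.015 m and z of spare3 in the frame of pocket6 below 0.02 m) or (horizontal distance between spare4 and pocket6 below 0.015 m and z of spare4 in the frame of pocket6 below 0.02 m) or (horizontal distance between spare5 and pocket6 below 0.015 m and z of spare5 in the frame of pocket6 below 0.02 m) or (horizontal distance between spare6 and pocket6 below 0.015 m and z of spare6 in the frame of pocket6 below 0.02 m)) and horizontal distance between stock1 and pocket1 below 0.015 m and z of stock1 in the frame of pocket1 below 0.02 m and horizontal distance between stock2 and pocket2 below 0.015 m and z of stock2 in the frame of pocket2 below 0.02 m and horizontal distance between stock3 and pocket3 below 0.015 m and z of stock3 in the frame of pocket3 below 0.02 m and horizontal distance between stock4 and pocket4 below 0.015 m and z of stock4 in the frame of pocket4 below 0.02 m and horizontal distance between stock5 and pocket5 below 0.015 m and z of stock5 in the frame of pocket5 below 0.02 m and horizontal distance between stock6 and pocket6 below 0.015 m and z of stock6 in the frame of pocket6 below 0.02 m and ((horizontal distance between spare1 and pocket5 below 0.128 m and z of spare1 in the frame of pocket5 below 0.02 m) or (x of spare1 in the frame of bin between -0.155 and 0.155 m and y of spare1 in the frame of bin between -0.14 and 0.14 m and z of spare1 in the frame of bin below 0.06 m)) and ((horizontal distance between spare2 and pocket5 below 0.128 m and z of spare2 in the frame of pocket5 below 0.02 m) or (x of spare2 in the frame of bin between -0.155 and 0.155 m and y of spare2 in the frame of bin between -0.14 and 0.14 m and z of spare2 in the frame of bin below 0.06 m)) and ((horizontal distance between spare3 and pocket5 below 0.128 m and z of spare3 in the frame of pocket5 below 0.02 m) or (x of spare3 in the frame of bin between -0.155 and 0.155 m and y of spare3 in the frame of bin between -0.14 and 0.14 m and z of spare3 in the frame of bin below 0.06 m)) and ((horizontal distance between spare4 and pocket5 below 0.128 m and z of spare4 in the frame of pocket5 below 0.02 m) or (x of spare4 in the frame of bin between -0.155 and 0.155 m and y of spare4 in the frame of bin between -0.14 and 0.14 m and z of spare4 in the frame of bin below 0.06 m)) and ((horizontal distance between spare5 and pocket5 below 0.128 m and z of spare5 in the frame of pocket5 below 0.02 m) or (x of spare5 in the frame of bin between -0.155 and 0.155 m and y of spare5 in the frame of bin between -0.14 and 0.14 m and z of spare5 in the frame of bin below 0.06 m)) and ((horizontal distance between spare6 and pocket5 below 0.128 m and z of spare6 in the frame of pocket5 below 0.02 m) or (x of spare6 in the frame of bin between -0.155 and 0.155 m and y of spare6 in the frame of bin between -0.14 and 0.14 m and z of spare6 in the frame of bin below 0.06 m)) and x of flatbar in the frame of bin between -0.155 and 0.155 m and y of flatbar in the frame of bin between -0.14 and 0.14 m and z of each of flatbar, stub, angle in the frame of bin below 0.06 m and x of stub in the frame of bin between -0.155 and 0.155 m and y of stub in the frame of bin between -0.14 and 0.14 m and x of angle in the frame of bin between -0.155 and 0.155 m and y of angle in the frame of bin between -0.14 and 0.14 m and value of joint drawer above 0.204 m and linear speed of each of spare1, spare2, spare3, spare4, spare5, spare6, stock1, stock2, stock3, stock4, stock5, stock6 below 0.03 m/s); the robot touches nothing.
It fails at once if the oil bottle is shifted or tipped (distance of oil from where it was at the start of the episode above 0.03 m or angle between oil's own z axis and vertical above 0.5 rad).
Of stock1, stock2, stock3, stock4, stock5, stock6 only 1 to 3 are there at a start; the rules pass over those that are not, and their reading is None.
At some moment in a run one of spare1, spare2, spare3, spare4, spare5, spare6 may be knocked a few centimetres aside while the robot is not near it.
Once in a run the grip may slacken for a moment while it holds something.
It also fails if it takes over 210 s, if anything falls off the work surface, if the arm or the gripper's body presses on something with over 40 N, if the wrist force passes 120 N, or if a joint passes its speed limit or range.

## Working session

There is one attempt and no reset: what is moved stays moved. The work goes in short steps, Python scripts to look and compute and a tool call to move; the robot and the scene stay as the last step left them, time stands still between calls to the robot, and variables do not carry over. Pictures are saved under pics/ and viewed, at most 14 in all, crops included, and the job is handed in when it is done.

Besides the shell and the picture viewer there is one more tool, called after ">>>" by a JSON object that holds its "api" and its "payload". apply_moves: Moves the arm, as the interface text tells. Its arguments: {"type":"object","properties":{"series":{"type":"array","items":{"type":"object","properties":{"offset":{"type":"array","items":{"type":"number"}},"turn":{"type":"number"},"grip":{"type":"number"}}}},"grip_force":{"type":"number"}},"required":["series"]}

```bash
mkdir -p pics
python3 - <<'E'
from plant import telemetry, vision
import cv2, numpy as np
s=telemetry.state(); print({k:np.round(v,3).tolist() for k,v in s.items()})
for n in ("top","scene"):
    im,d=vision.read_camera(n); m=vision.camera_model(n)
    print(n,np.round(m["mtx"],1).tolist(),np.round(m["position"],3),np.round(m["rotation"],3).tolist())
    cv2.imwrite(f"pics/{n}0.png",im[:,:,::-1])
    np.save(f"pics/{n}0_d.npy",d)
E
```

```text
{'clock': 0.0, 'qpos': [1.17, 0.528, 1.434, 0.0, 1.181, -0.178], 'joint_velocities': [-0.002, -0.001, -0.002, -0.001, 0.001, -0.001], 'joint_torque': [-0.002, -44.235, -17.802, -0.0, 0.009, -0.0], 'tcp_pos': [0.138, 0.609, 0.208], 'eef_rot': [[-0.975, 0.221, -0.001], [0.221, 0.975, -0.002], [0.0, -0.002, -1.0]], 'contact_force': [0.017, -0.21, -0.297], 'torque': [0.018, -0.001, 0.004], 'grip_force': 0.0, 'grip_width': 0.086}
top [[540.0, 0.0, 319.8], [0.0, 540.0, 241.9], [0.0, 0.0, 1.0]] [ 0.462 -0.033  1.254] [[-0.018, -0.994, 0.103], [-1.0, 0.02, 0.022], [-0.024, -0.103, -0.994]]
scene [[473.8, 0.0, 318.4], [0.0, 473.8, 238.1], [0.0, 0.0, 1.0]] [ 0.884 -0.438  0.69 ] [[0.801, 0.457, -0.387], [0.599, -0.613, 0.515], [-0.002, -0.644, -0.765]]
```

View pics/top0.png

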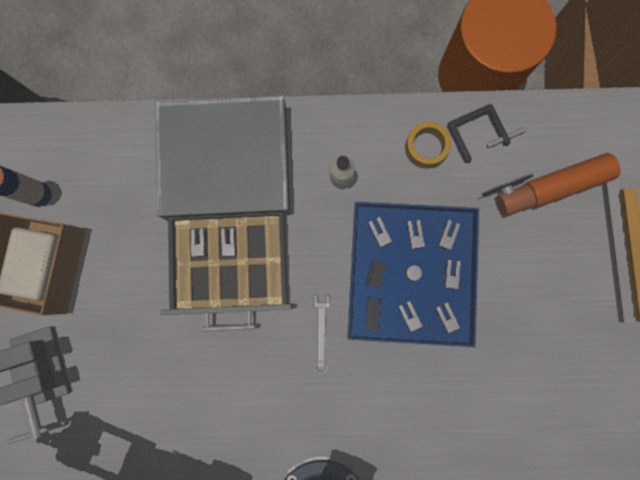

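View pics/scene0.png

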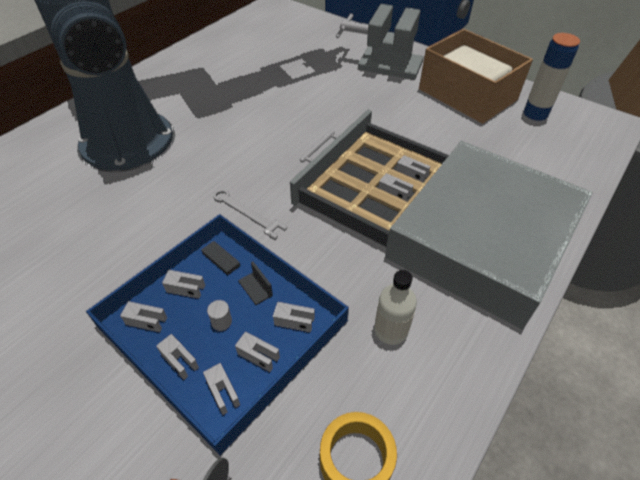

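The top view shows forks already in pocket4 (197,241) and pocket5 (228,241). Pockets 1, 2, 3 and 6 are empty. There are six spares in the bin, with the stub at (414,272), the flat bar at (373,314), the angle at (376,272) and the oil bottle at (343,170).

```bash
cat > h.py <<'E'
from plant import telemetry, vision, arm, masks_of
import cv2, numpy as np
def world(cam,d,m=None):
    m=m or vision.camera_model(cam); K=m["mtx"]
    v,u=np.mgrid[:480,:640]
    p=np.stack([(u-K[0][2])/K[0][0]*d,(v-K[1][2])/K[1][1]*d,d],-1)
    return p@np.array(m["rotation"]).T+np.array(m["position"])
def plane(cam,uv,z,m=None):
    m=m or vision.camera_model(cam); uv=np.asarray(uv,float)
    r=np.c_[uv,np.ones(len(uv))]@np.linalg.inv(m["mtx"]).T@np.array(m["rotation"]).T
    c=np.array(m["position"]); return (c+r*((z-c[2])/r[:,2])[:,None])[:,:2]
def rect(xy):
    (cx,cy),(w,h),a=cv2.minAreaRect((xy*1000).astype(np.float32))
    if w<h: a+=90; w,h=h,w
    a=(a+90)%180-90
    return [round(float(t),1) for t in (cx,cy,w,h,a)]  # mm, deg of long axis
def forks(cam="top",label="spare1",zt=0.033,pmin=.4):
    m=vision.camera_model(cam)
    im,d=vision.read_camera(cam); W=world(cam,d,m); out=[]
    for r in masks_of(cam,label):
        if r["p"]<pmin: continue
        k=r["pixels"]&(np.abs(W[...,2]-zt)<.008)
        if k.sum()<30: continue
        v,u=np.nonzero(k)
        out.append((round(r["p"],2),int(k.sum()),rect(plane(cam,np.c_[u,v],zt,m)),round(float(np.median(W[k][:,2])),4),[int(x) for x in r["extent"]]))
    return im,d,W,out
def wood(cam,im,m=None,zt=.028):
    h=cv2.cvtColor(im,cv2.COLOR_RGB2HSV)
    k=cv2.inRange(h,(12,60,90),(32,255,255))
    n,l,s,c=cv2.connectedComponentsWithStats(k,connectivity=8)
    return k,l,s
E
python3 - <<'E'
from h import *
im,d,W,o=forks()
for r in o: print(r)
k,l,s=wood("top",im)
sub=np.zeros_like(k); sub[205:315,165:292]=k[205:315,165:292]
v,u=np.nonzero(sub); print("wood",len(v),rect(plane("top",np.c_[u,v],.028)))
print("stock");
for r in masks_of("top","stock4"):
    if r["p"]>.3:
        v,u=np.nonzero(r["pixels"]); print(r["p"],r["extent"],rect(plane("top",np.c_[u,v],.046)))
for n in ("oil","stub","flatbar","angle","bin"):
    for r in masks_of("top",n)[:1]:
        v,u=np.nonzero(r["pixels"]); print(n,r["p"],rect(plane("top",np.c_[u,v],.03)))
k=cv2.resize(im[195:345,150:300],(600,600),interpolation=cv2.INTER_CUBIC)
kk=cv2.resize(sub[195:345,150:300],(600,600)); k[kk>128]=k[kk>128]//2+np.array([127,0,0],np.uint8)
cv2.imwrite("pics/wood.png",k[:,:,::-1])
E
```

```text
(0.86, 274, [603.7, -222.4, 61.3, 29.0, 7.4], 0.0329, [405, 221, 422, 246])
(0.86, 290, [415.3, -285.9, 61.7, 30.1, 24.4], 0.0334, [434, 300, 456, 333])
(0.78, 256, [610.4, -140.5, 61.9, 28.4, 23.6], 0.0333, [368, 215, 390, 245])
(0.74, 283, [419.7, -202.9, 62.2, 29.1, 24.8], 0.0334, [398, 301, 420, 328])
(0.58, 266, [599.2, -296.9, 60.4, 29.2, -22.2], 0.033, [441, 222, 457, 251])
wood 5885 [548.8, 206.5, 242.0, 203.5, -88.4]
stock
0.85 [220.8, 228.5, 235.3, 255.2] [592.8, 201.5, 61.8, 31.8, 0.1]
0.72 [191.5, 227.3, 206.2, 252.0] [593.0, 269.6, 63.6, 31.9, 0.4]
0.72 [160.3, 210.0, 292.4, 329.7] [528.6, 208.7, 291.5, 266.3, -88.4]
oil 0.77 [751.7, -58.5, 77.6, 57.7, -1.4]
stub 0.49 [515.6, -213.5, 35.4, 31.0, -65.3]
flatbar 0.58 [424.8, -120.9, 73.4, 31.4, -7.9]
angle 0.9 [517.0, -130.1, 61.7, 33.7, -17.6]
bin 0.58 [516.2, -215.3, 314.4, 284.6, -4.3]
```

View pics/wood.png

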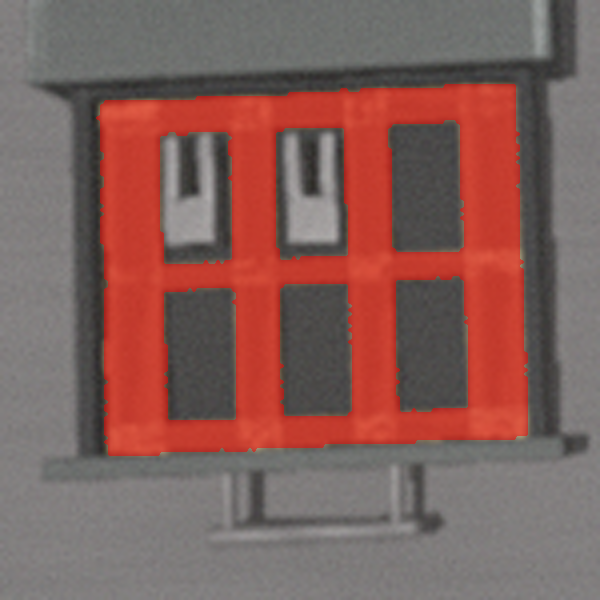

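The wood mask is clean and the holes are visible, so I'll take the pocket centres from the holes. I'll also check what lies near the tool's start.

Run:
```python
from h import *
im=cv2.imread("pics/top0.png")[:,:,::-1]; d=np.load("pics/top0_d.npy"); W=world("top",d)
k,l,s=wood("top",np.ascontiguousarray(im))
inv=255-k; inv[:210]=0;inv[315:]=0;inv[:,:170]=0;inv[:,290:]=0
n,l,s,c=cv2.connectedComponentsWithStats(inv,connectivity=4)
for i in range(1,n):
    if 300<s[i][4]<900:
        v,u=np.nonzero(l==i); print(s[i],rect(plane("top",np.c_[u,v],.026)))
for cam in ("scene","top"):
    m=vision.camera_model(cam)
    for p in ([.138,.609,.208],[.138,.609,.3]):
        q=(np.array(p)-m["position"])@np.array(m["rotation"]); q=np.array(m["mtx"])@q; print(cam,q[:2]/q[2])
for (u,v) in ((40,360),(15,385),(60,340),(30,420),(343,163)): print(u,v,np.round(W[v,u],3))
ds=np.load("pics/scene0_d.npy"); Ws=world("scene",ds)
for (u,v) in ((380,25),(405,40),(400,310),(403,280)): print(u,v,np.round(Ws[v,u],3))
```

```text
[247 225  19  33 561] [594.2, 140.6, 74.4, 40.2, 2.0]
[219 227  18  33 557] [591.8, 206.6, 74.2, 39.2, 0.1]
[190 228  18  33 566] [590.7, 273.6, 74.5, 39.4, 0.2]
[249 264  18  34 571] [504.3, 138.0, 74.9, 38.9, -0.2]
[220 266  18  33 576] [502.2, 204.3, 73.4, 39.0, -0.1]
[191 267  18  34 574] [500.2, 270.8, 75.2, 39.1, 0.2]
scene [330.65588728 -27.87784145]
scene [331.32869154 -69.43542239]
top [ -3.09812035 476.18716006]
top [-36.1716195  493.74933779]
40 360 [0.337 0.615 0.06 ]
15 385 [0.295 0.626 0.131]
60 340 [0.376 0.601 0.001]
30 420 [0.219 0.606 0.106]
343 163 [ 0.741 -0.06   0.151]
380 25 [0.314 0.575 0.136]
405 40 [0.378 0.593 0.11 ]
400 310 [ 0.76  -0.079  0.1  ]
403 280 [ 0.749 -0.064  0.149]
```

>>> {"api": "apply_moves", "payload": {"series": [{"offset": [25,-34,5],"turn": -0.12,"grip": 0.35},{"offset": [25,-34,5],"turn": -0.12,"grip": 0.35},{"offset": [25,-34,5],"turn": -0.12,"grip": 0.35},{"offset": [25,-34,5],"turn": -0.12,"grip": 0.35},{"offset": [25,-34,5],"turn": -0.12,"grip": 0.35},{"offset": [25,-34,5],"turn": -0.12,"grip": 0.35},{"offset": [25,-34,5],"turn": -0.12,"grip": 0.35},{"offset": [25,-34,5],"turn": -0.12,"grip": 0.35},{"offset": [25,-34,5],"turn": -0.12,"grip": 0.35},{"offset": [25,-34,5],"turn": -0.12,"grip": 0.35}], "grip_force": 80}}

```text
clock: 1.33
tcp_pos: [0.384, 0.2745, 0.2584]
eef_rot: [[-0.142, 0.99, 0.001], [0.99, 0.142, 0.0], [0.0, 0.001, -1.0]]
contact_force: [0.4, -0.1, 0.1]
grip_width: 0.0557
grip_force: 0.0
```

>>> {"api": "apply_moves", "payload": {"series": [{"offset": [8,-35,-6],"turn": -0.12,"grip": 0.35},{"offset": [8,-35,-6],"turn": -0.12,"grip": 0.35},{"offset": [8,-35,-6],"turn": -0.12,"grip": 0.35},{"offset": [8,-35,-6],"turn": -0.12,"grip": 0.35},{"offset": [8,-35,-6],"turn": -0.12,"grip": 0.35},{"offset": [8,-35,-6],"turn": -0.12,"grip": 0.35},{"offset": [8,-35,-6],"turn": -0.12,"grip": 0.35},{"offset": [8,-35,-6],"turn": -0.12,"grip": 0.35},{"offset": [8,-35,-6],"turn": -0.12,"grip": 0.35},{"offset": [8,-35,-6],"turn": -0.12,"grip": 0.35}]}}

```text
clock: 2.17
tcp_pos: [0.4634, -0.0757, 0.1977]
eef_rot: [[0.872, 0.49, 0.001], [0.49, -0.872, -0.0], [0.001, 0.001, -1.0]]
contact_force: [1.3, -0.1, 0.1]
grip_width: 0.0553
grip_force: 0.0
```

>>> {"api": "apply_moves", "payload": {"series": [{"offset": [-12,-30,-4],"turn": -0.09,"grip": 0.35},{"offset": [-12,-30,-4],"grip": 0.35},{"offset": [-12,-30,-4],"grip": 0.35},{"offset": [-12,-30,-4],"grip": 0.35},{"offset": [0,0,0],"grip": 0.35}]}}

```text
validation failed for argument at $.se...
```

>>> {"api": "apply_moves", "payload": {"series": [{"offset": [-12,-30,-4],"turn": -0.085,"grip": 0.35},{"offset": [-12,-30,-4],"turn": 0,"grip": 0.35},{"offset": [-12,-30,-4],"turn": 0,"grip": 0.35},{"offset": [-12,-30,-4],"turn": 0,"grip": 0.35},{"offset": [0,0,0],"turn": 0,"grip": 0.35},{"offset": [0,0,0],"turn": 0,"grip": 0.35}]}}

```text
clock: 2.67
tcp_pos: [0.4148, -0.1953, 0.1817]
eef_rot: [[0.909, 0.417, 0.0], [0.417, -0.909, 0.0], [0.0, -0.0, -1.0]]
contact_force: [0.6, 0.2, -0.7]
grip_width: 0.0559
grip_force: 0.0
```

```bash
cat >> h.py <<'E'
def go(xy,ang):
    "delta to TCP over xy (mm) with fork long axis ang (deg)"
    s=telemetry.state(); R=np.array(s["eef_rot"]); t=np.array(s["tcp_pos"])*1000
    y=np.degrees(np.arctan2(R[1,1],R[0,1])); dy=(ang+90-y+90)%180-90
    return "tcp",np.round(t,1),"d",np.round(np.array(xy)-t[:2],1),"turn",round(np.radians(dy),3),"j6",round(s["qpos"][5],2),"clk",s["clock"],"w",round(s["grip_width"],4)
E
python3 - <<'E'
from h import *
m=vision.camera_model("wrist"); s=telemetry.state()
im,d,W,o=forks("wrist")
for r in o: print(r,go(r[2][:2],r[2][4]))
print(np.round(m["position"],3),np.round(s["qpos"],2))
im,d,W,o=forks()
for r in o: print(r)
E
```

```text
(0.83, 1045, [581.9, -226.4, 29.3, 19.7, -81.7], 0.0323, [434, 0, 491, 30]) ('tcp', array([ 415.2, -193.4,  181.8]), 'd', array([166.7, -33. ]), 'turn', np.float64(1.282), 'j6', np.float64(0.46), 'clk', 2.7667, 'w', 0.0552)
(0.73, 2074, [417.1, -286.8, 63.2, 29.7, 23.7], 0.0324, [401, 204, 449, 284]) ('tcp', array([ 415.2, -193.4,  181.8]), 'd', array([  1.9, -93.4]), 'turn', np.float64(-0.02), 'j6', np.float64(0.46), 'clk', 2.7667, 'w', 0.0552)
(0.7, 2703, [512.6, -301.6, 62.3, 31.3, -6.8], 0.0323, [457, 104, 543, 188]) ('tcp', array([ 415.2, -193.4,  181.8]), 'd', array([  97.4, -108.2]), 'turn', np.float64(-0.552), 'j6', np.float64(0.46), 'clk', 2.7667, 'w', 0.0552)
(0.63, 2979, [600.5, -298.1, 64.5, 29.4, -22.0], 0.0323, [505, 0, 617, 80]) ('tcp', array([ 415.2, -193.4,  181.8]), 'd', array([ 185.3, -104.7]), 'turn', np.float64(-0.817), 'j6', np.float64(0.46), 'clk', 2.7667, 'w', 0.0552)
(0.58, 2042, [421.2, -205.1, 62.3, 28.1, 24.7], 0.0324, [318, 158, 359, 243]) ('tcp', array([ 415.2, -193.4,  181.8]), 'd', array([  6. , -11.7]), 'turn', np.float64(-0.002), 'j6', np.float64(0.46), 'clk', 2.7667, 'w', 0.0552)
[ 0.484 -0.164  0.346] [-0.68  0.35  1.87  0.    0.93  0.46]
(0.88, 255, [511.0, -300.3, 60.7, 27.3, -6.3], 0.0331, [445, 260, 457, 289])
(0.87, 256, [610.2, -141.0, 61.1, 28.6, 24.7], 0.0332, [368, 217, 392, 246])
(0.66, 265, [599.4, -297.0, 59.8, 29.1, -22.0], 0.033, [436, 221, 458, 252])
(0.63, 253, [603.8, -221.9, 61.4, 29.0, 8.2], 0.0333, [405, 219, 422, 248])
(0.46, 56, [440.1, -191.2, 32.9, 19.0, -35.5], 0.0335, [399, 299, 410, 315])
```

>>> {"api": "apply_moves", "payload": {"series": [{"offset": [5.5,-10.5,0],"turn": 0,"grip": 0.35},{"offset": [0,0,-35],"turn": 0,"grip": 0.35},{"offset": [0,0,-35],"turn": 0,"grip": 0.35},{"offset": [0,0,-35],"turn": 0,"grip": 0.35},{"offset": [0,0,0],"turn": 0,"grip": 0.35},{"offset": [0,0,0],"turn": 0,"grip": 0.35}]}}

```text
clock: 3.37
tcp_pos: [0.4203, -0.2034, 0.0754]
eef_rot: [[0.907, 0.421, -0.004], [0.421, -0.907, 0.003], [-0.002, -0.004, -1.0]]
contact_force: [1.0, 0.2, -0.7]
grip_width: 0.0555
grip_force: 0.0
```

>>> {"api": "apply_moves", "payload": {"series": [{"offset": [0,0,-25],"turn": 0,"grip": 0.35},{"offset": [0,0,-23],"turn": 0,"grip": 0.35},{"offset": [0,0,0],"turn": 0,"grip": 0.35},{"offset": [0,0,0],"turn": 0,"grip": 1},{"offset": [0,0,0],"turn": 0,"grip": 1},{"offset": [0,0,0],"turn": 0,"grip": 1},{"offset": [0,0,0],"turn": 0,"grip": 1},{"offset": [0,0,0],"turn": 0,"grip": 1},{"offset": [0,0,0],"turn": 0,"grip": 1}]}}

```text
clock: 4.12
tcp_pos: [0.4211, -0.2046, 0.0295]
eef_rot: [[0.907, 0.42, 0.001], [0.42, -0.907, -0.001], [0.001, 0.001, -1.0]]
contact_force: [0.1, -0.4, 0.6]
grip_width: 0.0002
grip_force: 0.0
```

The grip closed on nothing. I'll lift and look.

>>> {"api": "apply_moves", "payload": {"series": [{"offset": [0,0,30],"turn": 0,"grip": 0.35},{"offset": [0,0,40],"turn": 0,"grip": 0.35},{"offset": [0,0,40],"turn": 0,"grip": 0.35},{"offset": [0,0,40],"turn": 0,"grip": 0.35},{"offset": [0,0,0],"turn": 0,"grip": 0.35}]}}

```text
clock: 4.53
tcp_pos: [0.4246, -0.2073, 0.1857]
eef_rot: [[0.907, 0.421, 0.012], [0.421, -0.907, -0.01], [0.007, 0.014, -1.0]]
contact_force: [0.8, 0.2, -0.5]
grip_width: 0.0556
grip_force: 0.0
```

Run:
```python
from h import *
im,d,W,o=forks("wrist")
for r in o: print(r,go(r[2][:2],r[2][4]))
cv2.imwrite("pics/w1.png",im[:,:,::-1])
m=vision.camera_model("wrist"); print(np.round(m["rotation"],3),np.round(m["position"],3))
t=telemetry.state()["tcp_pos"]; q=(np.array([t[0],t[1],.033])-m["position"])@np.array(m["rotation"]); q=np.array(m["mtx"])@q; print(q/q[2])
```

```text
(0.96, 1915, [421.5, -205.3, 62.6, 27.2, 24.2], 0.0324, [299, 162, 337, 247]) ('tcp', array([ 421.5, -204.9,  180.6]), 'd', array([ 0. , -0.4]), 'turn', np.float64(-0.012), 'j6', np.float64(0.45), 'clk', 4.6333, 'w', 0.0555)
(0.88, 1420, [585.5, -226.2, 29.0, 26.6, -81.9], 0.0323, [410, 0, 467, 43]) ('tcp', array([ 421.5, -204.9,  180.6]), 'd', array([164. , -21.3]), 'turn', np.float64(1.278), 'j6', np.float64(0.45), 'clk', 4.6333, 'w', 0.0555)
(0.86, 1976, [417.5, -287.0, 63.0, 29.3, 23.7], 0.0323, [377, 206, 427, 285]) ('tcp', array([ 421.5, -204.9,  180.6]), 'd', array([ -4. , -82.1]), 'turn', np.float64(-0.02), 'j6', np.float64(0.45), 'clk', 4.6333, 'w', 0.0555)
(0.81, 2942, [600.7, -298.3, 64.6, 29.2, -22.0], 0.0323, [481, 0, 588, 88]) ('tcp', array([ 421.5, -204.9,  180.6]), 'd', array([179.2, -93.4]), 'turn', np.float64(-0.818), 'j6', np.float64(0.45), 'clk', 4.6333, 'w', 0.0555)
(0.61, 2511, [512.8, -302.2, 61.8, 30.4, -6.8], 0.0323, [433, 113, 520, 192]) ('tcp', array([ 421.5, -204.9,  180.6]), 'd', array([ 91.3, -97.3]), 'turn', np.float64(-0.553), 'j6', np.float64(0.45), 'clk', 4.6333, 'w', 0.0555)
[[ 0.421 -0.868 -0.264]
 [-0.907 -0.401 -0.127]
 [ 0.005  0.293 -0.956]] [ 0.49  -0.172  0.346]
[321.42946199 205.38389559   1.        ]
```

View pics/w1.png

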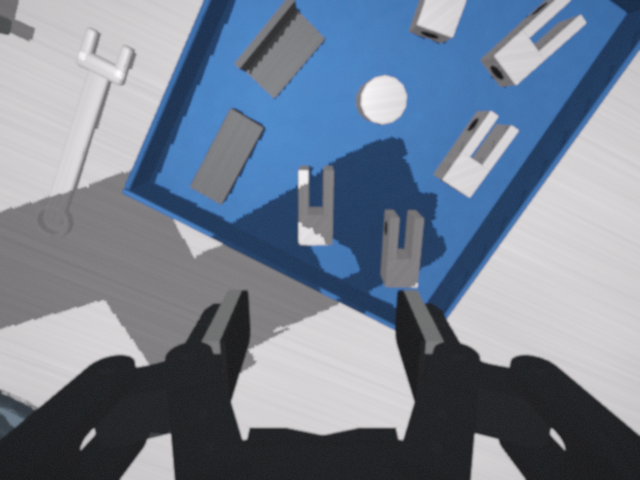

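The fork at (316,205) is untouched, directly below the tool, so the tips must have closed above it. I'll measure the fingertips in the wrist depth.

Run:
```python
from h import *
m=vision.camera_model("wrist"); s=telemetry.state(); im,d=vision.read_camera("wrist"); W=world("wrist",d,m)
print(np.round(s["tcp_pos"],4),s["grip_width"])
R=np.array(s["eef_rot"])
for v in (292,298,305,320,340,360):
    print(v,[(u,np.round((W[v,u]-s["tcp_pos"])@R*1000,0).tolist()) for u in (215,230,242,246,402,408,420,435)])
```

```text
[ 0.4215 -0.2049  0.1806] 0.055546759213619935
292 [(215, [-91.0, -100.0, 181.0]), (230, [12.0, -33.0, -32.0]), (242, [12.0, -29.0, -32.0]), (246, [11.0, -28.0, -31.0]), (402, [12.0, 28.0, -32.0]), (408, [12.0, 31.0, -32.0]), (420, [-89.0, 90.0, 176.0]), (435, [-89.0, 104.0, 175.0])]
298 [(215, [-97.0, -100.0, 180.0]), (230, [12.0, -32.0, -37.0]), (242, [12.0, -28.0, -37.0]), (246, [9.0, -28.0, -31.0]), (402, [11.0, 28.0, -36.0]), (408, [12.0, 30.0, -37.0]), (420, [12.0, 34.0, -37.0]), (435, [-95.0, 104.0, 176.0])]
305 [(215, [7.0, -38.0, -34.0]), (230, [12.0, -31.0, -42.0]), (242, [10.0, -28.0, -38.0]), (246, [6.0, -28.0, -31.0]), (402, [9.0, 28.0, -37.0]), (408, [12.0, 28.0, -43.0]), (420, [12.0, 32.0, -43.0]), (435, [7.0, 40.0, -34.0])]
320 [(215, [12.0, -33.0, -52.0]), (230, [11.0, -29.0, -51.0]), (242, [5.0, -28.0, -41.0]), (246, [1.0, -28.0, -33.0]), (402, [4.0, 28.0, -38.0]), (408, [9.0, 28.0, -47.0]), (420, [12.0, 30.0, -53.0]), (435, [8.0, 37.0, -45.0])]
340 [(215, [11.0, -31.0, -63.0]), (230, [8.0, -28.0, -58.0]), (242, [-2.0, -28.0, -42.0]), (246, [-6.0, -28.0, -35.0]), (402, [-2.0, 28.0, -41.0]), (408, [4.0, 28.0, -50.0]), (420, [12.0, 28.0, -64.0]), (435, [12.0, 32.0, -63.0])]
360 [(215, [12.0, -28.0, -74.0]), (230, [3.0, -28.0, -60.0]), (242, [-9.0, -28.0, -43.0]), (246, [-165.0, -75.0, 180.0]), (402, [-9.0, 28.0, -42.0]), (408, [-3.0, 28.0, -51.0]), (420, [6.0, 28.0, -64.0]), (435, [13.0, 29.0, -75.0])]
```

The fingertips sit about 31 mm behind the reported TCP, not 14 mm ahead of it. That explains the miss. I'll go deeper in stages and watch the force.

>>> {"api": "apply_moves", "payload": {"series": [{"offset": [0,0,-35],"turn": 0,"grip": 0.35},{"offset": [0,0,-35],"turn": 0,"grip": 0.35},{"offset": [0,0,-35],"turn": 0,"grip": 0.35},{"offset": [0,0,-35],"turn": 0,"grip": 0.35},{"offset": [0,0,-26],"turn": 0,"grip": 0.35},{"offset": [0,0,0],"turn": 0,"grip": 0.35},{"offset": [0,0,0],"turn": 0,"grip": 0.35}]}}

```text
clock: 5.27
tcp_pos: [0.4185, -0.2026, 0.0105]
eef_rot: [[0.907, 0.42, -0.006], [0.42, -0.907, 0.005], [-0.003, -0.007, -1.0]]
contact_force: [-0.7, -0.1, 0.3]
grip_width: 0.0557
grip_force: 0.0
```

>>> {"api": "apply_moves", "payload": {"series": [{"offset": [0,0,-6],"turn": 0,"grip": 0.35},{"offset": [0,0,-6],"turn": 0,"grip": 0.35},{"offset": [0,0,0],"turn": 0,"grip": 0.35}]}}

```text
clock: 5.52
tcp_pos: [0.421, -0.2046, 0.0011]
eef_rot: [[0.907, 0.42, 0.001], [0.42, -0.907, -0.001], [0.001, 0.001, -1.0]]
contact_force: [-1.1, -0.3, 0.0]
grip_width: 0.0558
grip_force: 0.0
```

Run:
```python
from h import *
s=telemetry.state(); print(np.round(s["tcp_pos"],4),s["contact_force"])
im,d=vision.read_camera("wrist"); cv2.imwrite("pics/w2.png",im[:,:,::-1])
```

```text
[ 0.421  -0.2046  0.0011] [-1.13015828 -0.34576356  0.03806752]
```

View pics/w2.png

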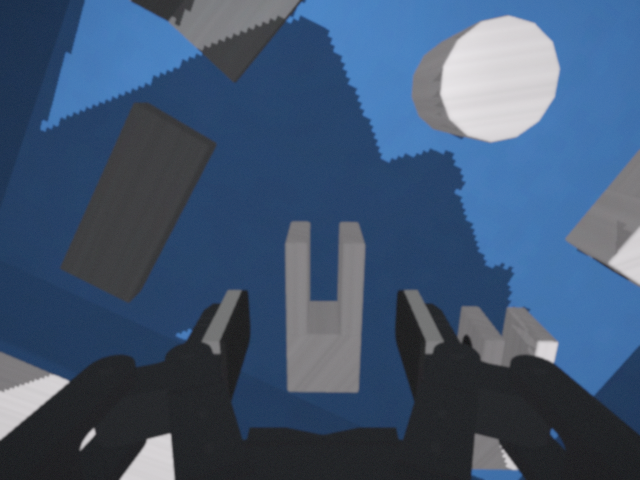

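The fork is centred between the fingers (x≈324) and the TCP reads 1 mm with no contact, which confirms the offset. I'll go down about 12 mm more and close.

>>> {"api": "apply_moves", "payload": {"series": [{"offset": [0,0,-6],"turn": 0,"grip": 0.35},{"offset": [0,0,-6],"turn": 0,"grip": 0.35},{"offset": [0,0,0],"turn": 0,"grip": 0.35},{"offset": [0,0,0],"turn": 0,"grip": 1},{"offset": [0,0,0],"turn": 0,"grip": 1},{"offset": [0,0,0],"turn": 0,"grip": 1},{"offset": [0,0,0],"turn": 0,"grip": 1},{"offset": [0,0,0],"turn": 0,"grip": 1}]}}

```text
clock: 6.23
tcp_pos: [0.4208, -0.2044, -0.0109]
eef_rot: [[0.907, 0.42, 0.0], [0.42, -0.907, -0.0], [0.0, 0.0, -1.0]]
contact_force: [-0.0, 0.4, 3.9]
grip_width: 0.0266
grip_force: 79.2
```

>>> {"api": "apply_moves", "payload": {"series": [{"offset": [0,0,30],"turn": 0,"grip": 1},{"offset": [0,0,34],"turn": 0,"grip": 1},{"offset": [0,0,34],"turn": 0,"grip": 1},{"offset": [6,37,0],"turn": -0.058,"grip": 1},{"offset": [6,37,0],"turn": -0.058,"grip": 1},{"offset": [6,37,0],"turn": -0.058,"grip": 1},{"offset": [6,37,0],"turn": -0.058,"grip": 1},{"offset": [6,37,0],"turn": -0.058,"grip": 1},{"offset": [6,37,0],"turn": -0.058,"grip": 1},{"offset": [6,37,0],"turn": -0.057,"grip": 1}]}}

```text
clock: 7.07
tcp_pos: [0.4622, 0.0565, 0.0865]
eef_rot: [[1.0, 0.026, -0.001], [0.026, -1.0, 0.0], [-0.001, -0.0, -1.0]]
contact_force: [0.4, -0.3, -1.5]
grip_width: 0.0263
grip_force: 79.3
```

>>> {"api": "apply_moves", "payload": {"series": [{"offset": [6,36,0],"turn": 0,"grip": 1},{"offset": [6,36,0],"turn": 0,"grip": 1},{"offset": [6,36,0],"turn": 0,"grip": 1},{"offset": [6,36,0],"turn": 0,"grip": 1},{"offset": [6,36,0],"turn": 0,"grip": 1},{"offset": [6,36,0],"turn": 0,"grip": 1},{"offset": [0,0,0],"turn": 0,"grip": 1},{"offset": [0,0,0],"turn": 0,"grip": 1}]}}

```text
clock: 7.73
tcp_pos: [0.4982, 0.2725, 0.0862]
eef_rot: [[0.999, 0.033, -0.0], [0.033, -0.999, -0.0], [-0.0, 0.0, -1.0]]
contact_force: [-0.6, -0.2, -2.0]
grip_width: 0.0262
grip_force: 79.4
```

```bash
cat >> h.py <<'E'
def wristview(name):
    im,d=vision.read_camera("wrist"); cv2.imwrite(f"pics/{name}.png",im[:,:,::-1])
def holes(cam="wrist",z=.028):
    m=vision.camera_model(cam); im,d=vision.read_camera(cam); k,l,s=wood(cam,im)
    n,l,s,c=cv2.connectedComponentsWithStats(255-k,connectivity=4)
    for i in range(1,n):
        if s[i][4]>800 and s[i][0]>0 and s[i][1]>0:
            v,u=np.nonzero(l==i); r=rect(plane(cam,np.c_[u,v],z,m))
            if 60<r[2]<85 and 30<r[3]<50: print("hole",r)
E
python3 - <<'E'
from h import *
print(go((501,271),1.6)); holes(); wristview("w3")
E
```

```text
('tcp', array([498.2, 272.5,  86.2]), 'd', array([ 2.8, -1.5]), 'turn', np.float64(-0.005), 'j6', np.float64(1.84), 'clk', 7.7333, 'w', 0.0262)
hole [505.9, 205.3, 71.1, 38.2, 1.4]
hole [507.9, 141.0, 71.0, 35.5, 1.6]
```

View pics/w3.png

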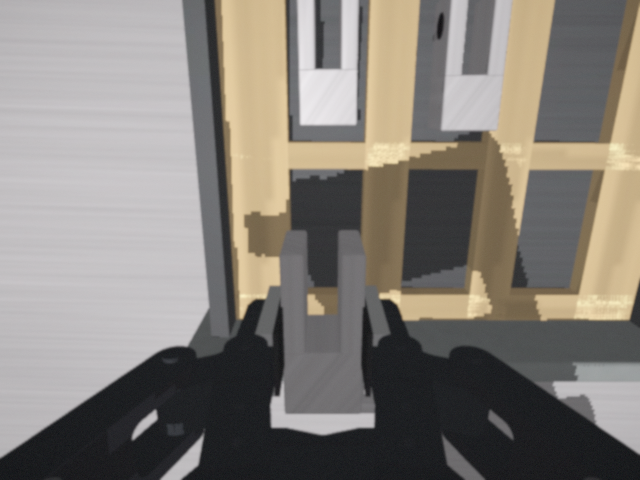

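The fork is held square, with pocket1 ahead of it. I'll lower it.

>>> {"api": "apply_moves", "payload": {"series": [{"offset": [3,-1.5,0],"turn": 0,"grip": 1},{"offset": [0,0,-30],"turn": 0,"grip": 1},{"offset": [0,0,-30],"turn": 0,"grip": 1},{"offset": [0,0,-10],"turn": 0,"grip": 1},{"offset": [0,0,-8],"turn": 0,"grip": 1},{"offset": [0,0,-3],"turn": 0,"grip": 1},{"offset": [0,0,0],"turn": 0,"grip": 1},{"offset": [0,0,0],"turn": 0,"grip": 1}]}}

```text
clock: 8.5
tcp_pos: [0.5028, 0.2692, 0.0067]
eef_rot: [[1.0, 0.028, 0.002], [0.028, -1.0, 0.001], [0.002, -0.001, -1.0]]
contact_force: [-0.7, 0.6, -1.6]
grip_width: 0.0263
grip_force: 79.5
```

>>> {"api": "apply_moves", "payload": {"series": [{"offset": [0,0,-3],"turn": 0,"grip": 1},{"offset": [0,0,0],"turn": 0,"grip": 1},{"offset": [0,0,0],"turn": 0,"grip": 0.5},{"offset": [0,0,0],"turn": 0,"grip": 0.5},{"offset": [0,0,0],"turn": 0,"grip": 0.5},{"offset": [0,0,20],"turn": 0,"grip": 0.5},{"offset": [0,0,35],"turn": 0,"grip": 0.5},{"offset": [0,0,35],"turn": 0,"grip": 0.5},{"offset": [0,0,0],"turn": 0,"grip": 0.5}]}}

```text
clock: 9.25
tcp_pos: [0.506, 0.2711, 0.0992]
eef_rot: [[1.0, 0.029, 0.012], [0.029, -1.0, 0.004], [0.012, -0.004, -1.0]]
contact_force: [0.9, 0.1, 0.3]
grip_width: 0.0424
grip_force: 0.0
```

Run:
```python
from h import *
print(go((610.3,-141),24))
im,d,W,o=forks("top","stock1",zt=.046)
for r in o: print("S",r[:4])
im,d,W,o=forks("top")
for r in o: print(r[:4])
```

```text
('tcp', array([506. , 271.1,  99.2]), 'd', array([ 104.3, -412.1]), 'turn', np.float64(0.39), 'j6', np.float64(1.84), 'clk', 9.25, 'w', 0.0424)
S (0.71, 283, [590.6, 202.7, 61.7, 29.6, -0.1], 0.0462)
(0.87, 281, [510.9, -301.3, 60.3, 29.6, -6.8], 0.0334)
(0.76, 259, [609.8, -141.1, 60.3, 28.6, 24.7], 0.0334)
(0.74, 236, [601.8, -221.8, 57.3, 28.7, 8.7], 0.0328)
(0.67, 289, [415.5, -286.0, 62.3, 29.3, 23.5], 0.033)
```

>>> {"api": "apply_moves", "payload": {"series": [{"offset": [-6,-38,0],"turn": 0.0386,"grip": 0.35},{"offset": [-6,-38,0],"turn": 0.0386,"grip": 0.35},{"offset": [-6,-38,0],"turn": 0.0386,"grip": 0.35},{"offset": [-6,-38,0],"turn": 0.0386,"grip": 0.35},{"offset": [-6,-38,0],"turn": 0.0386,"grip": 0.35},{"offset": [-6,-38,0],"turn": 0.0386,"grip": 0.35},{"offset": [-6,-38,0],"turn": 0.0386,"grip": 0.35},{"offset": [-6,-38,0],"turn": 0.0386,"grip": 0.35},{"offset": [-6,-38,0],"turn": 0.0386,"grip": 0.35},{"offset": [-6,-38,0],"turn": 0.0386,"grip": 0.35}]}}

```text
clock: 10.28
tcp_pos: [0.4399, -0.1119, 0.0915]
eef_rot: [[0.914, 0.405, -0.003], [0.405, -0.914, 0.002], [-0.002, -0.003, -1.0]]
contact_force: [0.9, -0.3, -1.3]
grip_width: 0.0554
grip_force: 0.0
```

>>> {"api": "apply_moves", "payload": {"series": [{"offset": [-5,-35,0],"turn": 0,"grip": 0.35},{"offset": [-5,-35,0],"turn": 0,"grip": 0.35},{"offset": [-5,-35,0],"turn": 0,"grip": 0.35},{"offset": [-5,-35,0],"turn": 0,"grip": 0.35},{"offset": [-5,-35,0],"turn": 0,"grip": 0.35},{"offset": [0,0,0],"turn": 0,"grip": 0.35},{"offset": [0,0,0],"turn": 0,"grip": 0.35},{"offset": [0,0,0],"turn": 0,"grip": 0.35}]}}

```text
clock: 10.95
tcp_pos: [0.4154, -0.2844, 0.0915]
eef_rot: [[0.916, 0.402, -0.003], [0.402, -0.916, 0.003], [-0.001, -0.004, -1.0]]
contact_force: [0.4, 1.3, -0.1]
grip_width: 0.0555
grip_force: 0.0
```

Run:
```python
from h import *
im,d,W,o=forks("wrist")
for r in o: print(r[:4],go(r[2][:2],r[2][4]))
im,d,W,o=forks("top","stock1",zt=.046)
for r in o: print("S",r[:4])
```

```text
(0.74, 5529, [536.3, -307.9, 62.6, 28.9, -6.2], 0.0324) ('tcp', array([ 415.9, -283.6,   91.9]), 'd', array([120.4, -24.3]), 'turn', np.float64(-0.524), 'j6', np.float64(0.33), 'clk', 11.05, 'w', 0.0555)
(0.71, 3681, [417.3, -288.1, 62.3, 27.7, 23.7], 0.0324) ('tcp', array([ 415.9, -283.6,   91.9]), 'd', array([ 1.4, -4.5]), 'turn', np.float64(-0.002), 'j6', np.float64(0.33), 'clk', 11.05, 'w', 0.0555)
S (0.76, 277, [590.6, 270.8, 59.3, 29.6, 0.2], 0.0465)
S (0.7, 276, [590.7, 202.6, 61.7, 29.5, 0.1], 0.0466)
```

>>> {"api": "apply_moves", "payload": {"series": [{"offset": [1.4,-4,0],"turn": 0,"grip": 0.35},{"offset": [0,0,-35],"turn": 0,"grip": 0.35},{"offset": [0,0,-35],"turn": 0,"grip": 0.35},{"offset": [0,0,-24],"turn": 0,"grip": 0.35},{"offset": [0,0,-9],"turn": 0,"grip": 0.35},{"offset": [0,0,0],"turn": 0,"grip": 0.35},{"offset": [0,0,0],"turn": 0,"grip": 0.35},{"offset": [0,0,0],"turn": 0,"grip": 0.35}]}}

```text
clock: 11.82
tcp_pos: [0.4189, -0.2905, -0.0091]
eef_rot: [[0.915, 0.403, 0.002], [0.403, -0.915, -0.002], [0.001, 0.002, -1.0]]
contact_force: [0.7, -0.2, 0.8]
grip_width: 0.0557
grip_force: 0.0
```

>>> {"api": "apply_moves", "payload": {"series": [{"offset": [0,0,0],"turn": 0,"grip": 1},{"offset": [0,0,0],"turn": 0,"grip": 1},{"offset": [0,0,0],"turn": 0,"grip": 1},{"offset": [0,0,0],"turn": 0,"grip": 1},{"offset": [0,0,0],"turn": 0,"grip": 1}]}}

```text
clock: 12.23
tcp_pos: [0.4186, -0.2903, -0.0087]
eef_rot: [[0.915, 0.403, 0.002], [0.403, -0.915, -0.002], [0.001, 0.002, -1.0]]
contact_force: [0.4, 0.7, 6.5]
grip_width: 0.0264
grip_force: 79.6
```

Run:
```python
from h import *
print(go((503.5,205),1.6))
im,d=vision.read_camera("top"); W=world("top",d)
c=cv2.resize(im[195:345,150:300],(600,600),interpolation=cv2.INTER_CUBIC); cv2.imwrite("pics/t2.png",c[:,:,::-1])
for lab in ("stock1","spare1"):
    for r in masks_of("top",lab):
        if r["extent"][0]<300: v,u=np.nonzero(r["pixels"]); print(lab,r["p"],rect(plane("top",np.c_[u,v],.046)))
```

```text
('tcp', array([ 418.6, -290.3,   -8.7]), 'd', array([ 84.9, 495.3]), 'turn', np.float64(-0.387), 'j6', np.float64(0.33), 'clk', 12.2333, 'w', 0.0264)
stock1 0.8 [590.5, 201.6, 61.9, 31.8, -0.1]
stock1 0.63 [499.2, 268.0, 60.7, 33.9, 0.4]
spare1 0.56 [499.4, 268.0, 61.1, 33.9, 0.4]
```

View pics/t2.png

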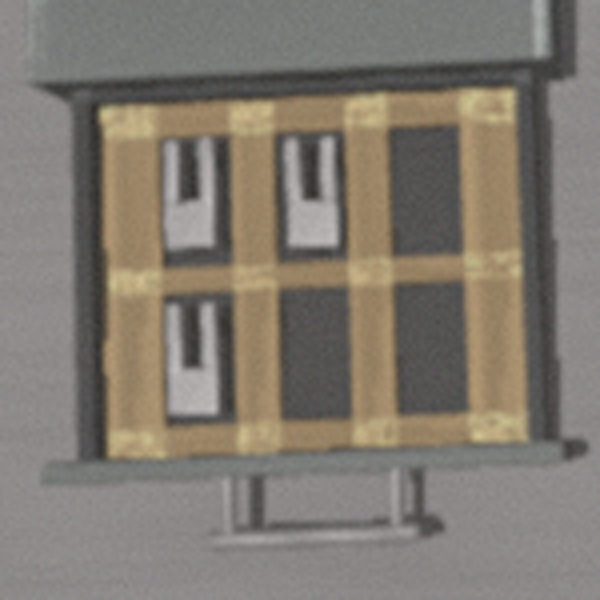

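Pocket1 now holds its fork, seen at (190,355) in the crop. The second fork is gripped, so I'll carry it to pocket2.

>>> {"api": "apply_moves", "payload": {"series": [{"offset": [0,0,30],"turn": 0,"grip": 1},{"offset": [0,0,34],"turn": 0,"grip": 1},{"offset": [0,0,34],"turn": 0,"grip": 1},{"offset": [6.5,38,0],"turn": -0.055,"grip": 1},{"offset": [6.5,38,0],"turn": -0.055,"grip": 1},{"offset": [6.5,38,0],"turn": -0.055,"grip": 1},{"offset": [6.5,38,0],"turn": -0.055,"grip": 1},{"offset": [6.5,38,0],"turn": -0.055,"grip": 1},{"offset": [6.5,38,0],"turn": -0.055,"grip": 1},{"offset": [6.5,38,0],"turn": -0.057,"grip": 1}]}}

```text
clock: 13.22
tcp_pos: [0.4636, -0.0221, 0.0884]
eef_rot: [[1.0, 0.025, 0.001], [0.025, -1.0, -0.0], [0.001, 0.0, -1.0]]
contact_force: [0.9, -0.1, -2.6]
grip_width: 0.0264
grip_force: 79.5
```

>>> {"api": "apply_moves", "payload": {"series": [{"offset": [6.5,38,0],"turn": 0,"grip": 1},{"offset": [6.5,38,0],"turn": 0,"grip": 1},{"offset": [6.5,38,0],"turn": 0,"grip": 1},{"offset": [6.5,38,0],"turn": 0,"grip": 1},{"offset": [6.5,38,0],"turn": 0,"grip": 1},{"offset": [6.5,38,0],"turn": 0,"grip": 1},{"offset": [0,0,0],"turn": 0,"grip": 1},{"offset": [0,0,0],"turn": 0,"grip": 1},{"offset": [0,0,0],"turn": 0,"grip": 1}]}}

```text
clock: 13.97
tcp_pos: [0.5018, 0.204, 0.0879]
eef_rot: [[1.0, 0.029, -0.001], [0.029, -1.0, -0.001], [-0.001, 0.001, -1.0]]
contact_force: [-0.8, 0.4, -1.0]
grip_width: 0.0262
grip_force: 79.6
```

Run:
```python
from h import *
print(go((503.5,205),1.6)); holes(); holes("top")
```

```text
('tcp', array([501.8, 204. ,  87.9]), 'd', array([1.7, 1. ]), 'turn', np.float64(-0.001), 'j6', np.float64(1.72), 'clk', 13.9667, 'w', 0.0262)
hole [498.3, 269.4, 78.8, 42.0, 1.5]
hole [505.5, 139.2, 70.8, 38.3, 1.7]
```

>>> {"api": "apply_moves", "payload": {"series": [{"offset": [1.5,1,0],"turn": 0,"grip": 1},{"offset": [0,0,-30],"turn": 0,"grip": 1},{"offset": [0,0,-30],"turn": 0,"grip": 1},{"offset": [0,0,-14],"turn": 0,"grip": 1},{"offset": [0,0,-6],"turn": 0,"grip": 1},{"offset": [0,0,-3],"turn": 0,"grip": 1},{"offset": [0,0,0],"turn": 0,"grip": 1},{"offset": [0,0,0],"turn": 0,"grip": 1}]}}

```text
clock: 14.73
tcp_pos: [0.5041, 0.2039, 0.0051]
eef_rot: [[1.0, 0.028, -0.001], [0.028, -1.0, -0.001], [-0.001, 0.001, -1.0]]
contact_force: [-0.6, -4.9, -4.3]
grip_width: 0.0264
grip_force: 84.2
```

>>> {"api": "apply_moves", "payload": {"series": [{"offset": [0,0,0],"turn": 0,"grip": 0.5},{"offset": [0,0,0],"turn": 0,"grip": 0.5},{"offset": [0,0,0],"turn": 0,"grip": 0.5},{"offset": [0,0,20],"turn": 0,"grip": 0.5},{"offset": [0,0,35],"turn": 0,"grip": 0.5},{"offset": [0,0,35],"turn": 0,"grip": 0.5},{"offset": [0,0,0],"turn": 0,"grip": 0.5},{"offset": [0,0,0],"turn": 0,"grip": 0.5}]}}

```text
clock: 15.4
tcp_pos: [0.5063, 0.206, 0.0975]
eef_rot: [[1.0, 0.028, 0.007], [0.028, -1.0, 0.002], [0.007, -0.001, -1.0]]
contact_force: [0.1, -0.4, -0.1]
grip_width: 0.0429
grip_force: 0.0
```

Run:
```python
from h import *
im,d,W,o=forks("top")
for r in o: print(r[:4],go(r[2][:2],r[2][4]))
```

```text
(0.87, 255, [600.2, -296.8, 59.9, 29.4, -21.6], 0.0331) ('tcp', array([503.8, 205.4,  94.8]), 'd', array([  96.4, -502.2]), 'turn', np.float64(-0.405), 'j6', np.float64(1.72), 'clk', 15.5, 'w', 0.0429)
(0.81, 283, [535.6, -306.3, 61.0, 29.7, -6.1], 0.033) ('tcp', array([503.8, 205.4,  94.8]), 'd', array([  31.8, -511.7]), 'turn', np.float64(-0.134), 'j6', np.float64(1.72), 'clk', 15.5, 'w', 0.0429)
(0.8, 277, [603.6, -222.1, 61.7, 29.4, 8.1], 0.0329) ('tcp', array([503.8, 205.4,  94.8]), 'd', array([  99.8, -427.5]), 'turn', np.float64(0.113), 'j6', np.float64(1.72), 'clk', 15.5, 'w', 0.0429)
(0.71, 251, [610.7, -140.8, 62.0, 28.5, 24.8], 0.0333) ('tcp', array([503.8, 205.4,  94.8]), 'd', array([ 106.9, -346.2]), 'turn', np.float64(0.405), 'j6', np.float64(1.72), 'clk', 15.5, 'w', 0.0429)
```

>>> {"api": "apply_moves", "payload": {"series": [{"offset": [8,-36,0],"turn": 0.0113,"grip": 0.4},{"offset": [8,-36,0],"turn": 0.0113,"grip": 0.4},{"offset": [8,-36,0],"turn": 0.0113,"grip": 0.4},{"offset": [8,-36,0],"turn": 0.0113,"grip": 0.4},{"offset": [8,-36,0],"turn": 0.0113,"grip": 0.4},{"offset": [8,-36,0],"turn": 0.0113,"grip": 0.4},{"offset": [8,-36,0],"turn": 0.0113,"grip": 0.4},{"offset": [8,-36,0],"turn": 0.0113,"grip": 0.4},{"offset": [8,-36,0],"turn": 0.0113,"grip": 0.4},{"offset": [8,-36,0],"turn": 0.0113,"grip": 0.4}]}}

```text
clock: 16.33
tcp_pos: [0.583, -0.1561, 0.0927]
eef_rot: [[0.99, 0.14, -0.003], [0.14, -0.99, 0.002], [-0.003, -0.002, -1.0]]
contact_force: [0.5, 0.1, -0.7]
grip_width: 0.0515
grip_force: 0.0
```

>>> {"api": "apply_moves", "payload": {"series": [{"offset": [10,-34,0],"turn": 0,"grip": 0.4},{"offset": [10,-34,0],"turn": 0,"grip": 0.4},{"offset": [0,0,0],"turn": 0,"grip": 0.4},{"offset": [0,0,0],"turn": 0,"grip": 0.4},{"offset": [0,0,0],"turn": 0,"grip": 0.4},{"offset": [0,0,0],"turn": 0,"grip": 0.4}]}}

```text
clock: 16.83
tcp_pos: [0.6027, -0.2208, 0.0934]
eef_rot: [[0.99, 0.141, -0.003], [0.141, -0.99, 0.002], [-0.003, -0.003, -1.0]]
contact_force: [0.5, 0.3, 0.3]
grip_width: 0.051
grip_force: 0.0
```

Run:
```python
from h import *
im,d,W,o=forks("wrist")
for r in o: print(r[:4],go(r[2][:2],r[2][4]))
im,d=vision.read_camera("top")
for lab in ("stock1",):
    for r in masks_of("top",lab):
        if r["extent"][0]<300: v,u=np.nonzero(r["pixels"]); print(lab,r["p"],rect(plane("top",np.c_[u,v],.046)))
```

```text
(0.95, 4213, [604.2, -298.1, 61.9, 31.5, -21.6], 0.0323) ('tcp', array([ 603.4, -220.9,   94.2]), 'd', array([  0.8, -77.2]), 'turn', np.float64(-0.52), 'j6', np.float64(0.9), 'clk', 16.9333, 'w', 0.0512)
(0.76, 4484, [612.9, -144.8, 61.6, 30.6, 24.1], 0.0323) ('tcp', array([ 603.4, -220.9,   94.2]), 'd', array([ 9.5, 76.1]), 'turn', np.float64(0.278), 'j6', np.float64(0.9), 'clk', 16.9333, 'w', 0.0512)
(0.66, 3728, [606.4, -224.4, 62.6, 27.8, 7.5], 0.0324) ('tcp', array([ 603.4, -220.9,   94.2]), 'd', array([ 3. , -3.5]), 'turn', np.float64(-0.012), 'j6', np.float64(0.9), 'clk', 16.9333, 'w', 0.0512)
(0.59, 800, [558.2, -309.9, 30.3, 26.1, 88.4], 0.0321) ('tcp', array([ 603.4, -220.9,   94.2]), 'd', array([-45.2, -89. ]), 'turn', np.float64(1.4), 'j6', np.float64(0.9), 'clk', 16.9333, 'w', 0.0512)
stock1 0.7 [589.5, 201.5, 59.5, 31.8, 0.1]
stock1 0.67 [591.7, 269.6, 61.6, 31.9, 0.4]
```

>>> {"api": "apply_moves", "payload": {"series": [{"offset": [2.5,-3,0],"turn": -0.01,"grip": 0.4},{"offset": [0,0,-35],"turn": 0,"grip": 0.4},{"offset": [0,0,-35],"turn": 0,"grip": 0.4},{"offset": [0,0,-26],"turn": 0,"grip": 0.4},{"offset": [0,0,-9],"turn": 0,"grip": 0.4},{"offset": [0,0,0],"turn": 0,"grip": 0.4},{"offset": [0,0,0],"turn": 0,"grip": 0.4},{"offset": [0,0,0],"turn": 0,"grip": 0.4}]}}

```text
clock: 17.7
tcp_pos: [0.6081, -0.2266, -0.0084]
eef_rot: [[0.991, 0.13, 0.003], [0.131, -0.991, -0.002], [0.003, 0.002, -1.0]]
contact_force: [0.3, -0.2, 0.4]
grip_width: 0.0511
grip_force: 0.0
```

>>> {"api": "apply_moves", "payload": {"series": [{"offset": [0,0,0],"turn": 0,"grip": 1},{"offset": [0,0,0],"turn": 0,"grip": 1},{"offset": [0,0,0],"turn": 0,"grip": 1},{"offset": [0,0,0],"turn": 0,"grip": 1},{"offset": [0,0,0],"turn": 0,"grip": 1}]}}

```text
clock: 18.12
tcp_pos: [0.608, -0.2265, -0.008]
eef_rot: [[0.991, 0.13, 0.003], [0.13, -0.991, -0.002], [0.003, 0.002, -1.0]]
contact_force: [-0.5, 0.4, 6.0]
grip_width: 0.0264
grip_force: 81.1
```

Run:
```python
from h import *
print(go((595.5,141),1.6)); im,d=vision.read_camera("top")
c=cv2.resize(im[195:345,150:300],(600,600),interpolation=cv2.INTER_CUBIC); cv2.imwrite("pics/t3.png",c[:,:,::-1])
```

```text
('tcp', array([ 608. , -226.5,   -8. ]), 'd', array([-12.5, 367.5]), 'turn', np.float64(-0.103), 'j6', np.float64(0.91), 'clk', 18.1167, 'w', 0.0264)
```

View pics/t3.png

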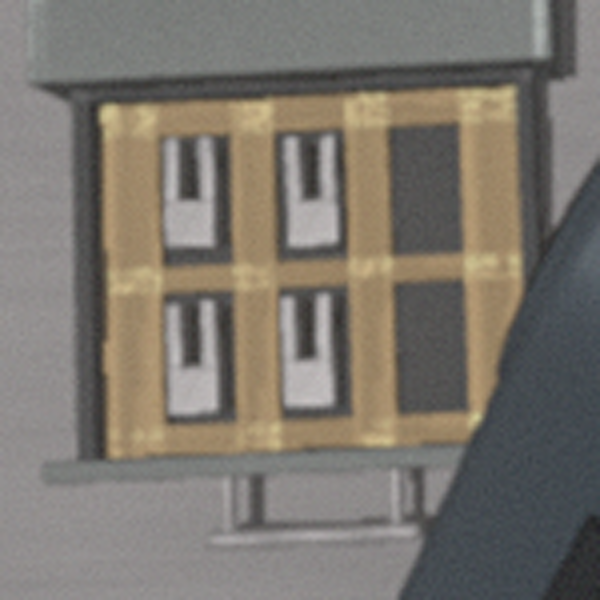

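Pocket2 is filled, seen at (307,350). The third fork goes to pocket6.

>>> {"api": "apply_moves", "payload": {"series": [{"offset": [0,0,30],"turn": 0,"grip": 1},{"offset": [0,0,36],"turn": 0,"grip": 1},{"offset": [0,0,36],"turn": 0,"grip": 1},{"offset": [-1.3,36,0],"turn": -0.015,"grip": 1},{"offset": [-1.3,36,0],"turn": -0.015,"grip": 1},{"offset": [-1.3,36,0],"turn": -0.015,"grip": 1},{"offset": [-1.3,36,0],"turn": -0.015,"grip": 1},{"offset": [-1.3,36,0],"turn": -0.015,"grip": 1},{"offset": [-1.3,36,0],"turn": -0.015,"grip": 1},{"offset": [-1.3,36,0],"turn": -0.013,"grip": 1}]}}

```text
clock: 19.0
tcp_pos: [0.5971, 0.0278, 0.0922]
eef_rot: [[1.0, 0.027, 0.0], [0.027, -1.0, -0.0], [0.0, 0.0, -1.0]]
contact_force: [0.9, 0.3, -1.2]
grip_width: 0.0262
grip_force: 80.1
```

>>> {"api": "apply_moves", "payload": {"series": [{"offset": [-1,38,0],"turn": 0,"grip": 1},{"offset": [-1,38,0],"turn": 0,"grip": 1},{"offset": [-1,38,0],"turn": 0,"grip": 1},{"offset": [0,0,0],"turn": 0,"grip": 1},{"offset": [0,0,0],"turn": 0,"grip": 1},{"offset": [0,0,0],"turn": 0,"grip": 1},{"offset": [0,0,0],"turn": 0,"grip": 1}]}}

```text
clock: 19.58
tcp_pos: [0.5946, 0.1391, 0.0919]
eef_rot: [[1.0, 0.027, 0.0], [0.027, -1.0, -0.0], [0.0, 0.0, -1.0]]
contact_force: [-0.3, 0.0, -2.5]
grip_width: 0.0262
grip_force: 80.1
```

Run:
```python
from h import *
print(go((595.5,141),1.6)); holes(); wristview("w4")
```

```text
('tcp', array([594.6, 139.1,  91.9]), 'd', array([0.9, 1.9]), 'turn', np.float64(0.001), 'j6', np.float64(1.59), 'clk', 19.5833, 'w', 0.0262)
hole [590.4, 274.3, 74.1, 46.9, 1.6]
hole [591.0, 204.1, 76.9, 38.2, 1.8]
```

View pics/w4.png

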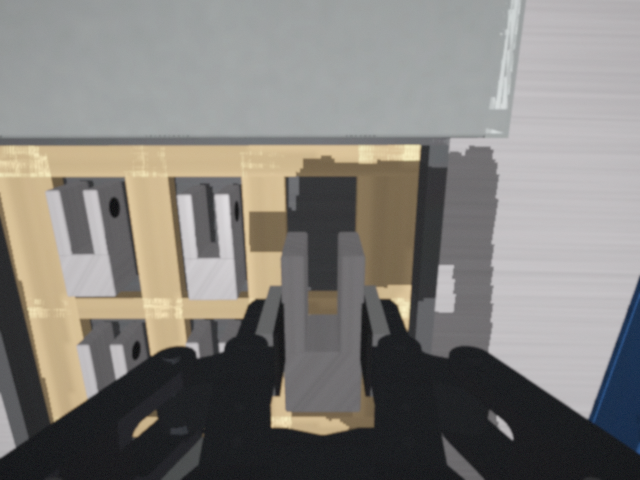

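The fork is lined up with pocket6, seen ahead at (322,230).

>>> {"api": "apply_moves", "payload": {"series": [{"offset": [0.5,1.5,0],"turn": 0,"grip": 1},{"offset": [0,0,-32],"turn": 0,"grip": 1},{"offset": [0,0,-32],"turn": 0,"grip": 1},{"offset": [0,0,-14],"turn": 0,"grip": 1},{"offset": [0,0,-6],"turn": 0,"grip": 1},{"offset": [0,0,-3],"turn": 0,"grip": 1},{"offset": [0,0,0],"turn": 0,"grip": 1},{"offset": [0,0,0],"turn": 0,"grip": 1}]}}

```text
clock: 20.35
tcp_pos: [0.5962, 0.1412, 0.0056]
eef_rot: [[1.0, 0.027, 0.002], [0.027, -1.0, 0.0], [0.002, -0.0, -1.0]]
contact_force: [1.3, 0.2, -2.0]
grip_width: 0.0264
grip_force: 80.3
```

>>> {"api": "apply_moves", "payload": {"series": [{"offset": [0,0,0],"turn": 0,"grip": 0.5},{"offset": [0,0,0],"turn": 0,"grip": 0.5},{"offset": [0,0,0],"turn": 0,"grip": 0.5},{"offset": [0,0,20],"turn": 0,"grip": 0.5},{"offset": [0,0,35],"turn": 0,"grip": 0.5},{"offset": [0,0,35],"turn": 0,"grip": 0.5},{"offset": [0,0,0],"turn": 0,"grip": 0.5},{"offset": [0,0,0],"turn": 0,"grip": 0.5}]}}

```text
clock: 21.02
tcp_pos: [0.5971, 0.1419, 0.0975]
eef_rot: [[1.0, 0.028, 0.006], [0.028, -1.0, 0.0], [0.006, -0.0, -1.0]]
contact_force: [0.3, 0.7, 0.3]
grip_width: 0.0425
grip_force: 0.0
```

Run:
```python
from h import *
im,d,W,o=forks("top")
for r in o: print(r[:4],go(r[2][:2],r[2][4]))
```

```text
(0.82, 263, [534.9, -305.7, 58.8, 29.1, -2.5], 0.0333) ('tcp', array([594.3, 141.7,  94.4]), 'd', array([ -59.4, -447.4]), 'turn', np.float64(-0.071), 'j6', np.float64(1.59), 'clk', 21.1167, 'w', 0.0428)
(0.67, 260, [610.3, -140.9, 61.3, 28.6, 24.7], 0.0335) ('tcp', array([594.3, 141.7,  94.4]), 'd', array([  16. , -282.6]), 'turn', np.float64(0.403), 'j6', np.float64(1.59), 'clk', 21.1167, 'w', 0.0428)
```

>>> {"api": "apply_moves", "payload": {"series": [{"offset": [0,-37,0],"turn": 0,"grip": 0.4},{"offset": [0,-37,0],"turn": 0,"grip": 0.4},{"offset": [1,-37,0],"turn": -0.05,"grip": 0.4},{"offset": [1,-37,0],"turn": -0.05,"grip": 0.4},{"offset": [1,-37,0],"turn": -0.05,"grip": 0.4},{"offset": [1,-37,0],"turn": -0.05,"grip": 0.4},{"offset": [1,-37,0],"turn": -0.05,"grip": 0.4},{"offset": [1,-37,0],"turn": -0.05,"grip": 0.4},{"offset": [1,-37,0],"turn": -0.05,"grip": 0.4},{"offset": [1,-37,0],"turn": -0.055,"grip": 0.4}]}}

```text
clock: 21.95
tcp_pos: [0.6013, -0.2294, 0.0924]
eef_rot: [[0.929, -0.371, -0.004], [-0.371, -0.929, 0.002], [-0.004, -0.001, -1.0]]
contact_force: [1.0, -0.1, 0.0]
grip_width: 0.0512
grip_force: 0.0
```

>>> {"api": "apply_moves", "payload": {"series": [{"offset": [0,-34,0],"turn": 0,"grip": 0.4},{"offset": [0,-34,0],"turn": 0,"grip": 0.4},{"offset": [0,0,0],"turn": 0,"grip": 0.4},{"offset": [0,0,0],"turn": 0,"grip": 0.4},{"offset": [0,0,0],"turn": 0,"grip": 0.4},{"offset": [0,0,0],"turn": 0,"grip": 0.4}]}}

```text
clock: 22.45
tcp_pos: [0.6021, -0.2943, 0.0934]
eef_rot: [[0.93, -0.367, -0.003], [-0.367, -0.93, 0.002], [-0.003, -0.001, -1.0]]
contact_force: [0.4, 0.9, -0.4]
grip_width: 0.0514
grip_force: 0.0
```

Run:
```python
from h import *
im,d,W,o=forks("wrist")
for r in o: print(r[:4],go(r[2][:2],r[2][4]))
im,d=vision.read_camera("top")
for r in masks_of("top","stock1"):
    if r["extent"][0]<300: v,u=np.nonzero(r["pixels"]); print(r["p"],rect(plane("top",np.c_[u,v],.046)))
```

```text
(0.96, 1891, [539.5, -309.2, 64.9, 27.5, -6.4], 0.0324) ('tcp', array([ 602.7, -294.3,   94.1]), 'd', array([-63.2, -14.9]), 'turn', np.float64(0.264), 'j6', np.float64(1.33), 'clk', 22.55, 'w', 0.051)
(0.89, 3675, [604.2, -300.8, 62.6, 27.9, -21.5], 0.0324) ('tcp', array([ 602.7, -294.3,   94.1]), 'd', array([ 1.5, -6.5]), 'turn', np.float64(0.0), 'j6', np.float64(1.33), 'clk', 22.55, 'w', 0.051)
(0.79, 4137, [613.2, -147.3, 61.1, 34.2, 24.1], 0.032) ('tcp', array([ 602.7, -294.3,   94.1]), 'd', array([ 10.5, 147. ]), 'turn', np.float64(0.796), 'j6', np.float64(1.33), 'clk', 22.55, 'w', 0.051)
0.74 [595.2, 269.4, 65.7, 35.1, 3.1]
0.68 [592.6, 202.6, 66.0, 34.1, 0.1]
0.5 [527.8, 207.9, 289.3, 264.3, -88.2]
```

>>> {"api": "apply_moves", "payload": {"series": [{"offset": [1,-5,0],"turn": 0,"grip": 0.4},{"offset": [0,0,-35],"turn": 0,"grip": 0.4},{"offset": [0,0,-35],"turn": 0,"grip": 0.4},{"offset": [0,0,-26],"turn": 0,"grip": 0.4},{"offset": [0,0,-9],"turn": 0,"grip": 0.4},{"offset": [0,0,0],"turn": 0,"grip": 0.4},{"offset": [0,0,0],"turn": 0,"grip": 0.4},{"offset": [0,0,0],"turn": 0,"grip": 0.4}]}}

```text
clock: 23.32
tcp_pos: [0.6055, -0.3024, -0.0083]
eef_rot: [[0.93, -0.368, 0.003], [-0.368, -0.93, -0.002], [0.004, 0.001, -1.0]]
contact_force: [0.8, 0.3, -0.0]
grip_width: 0.0516
grip_force: 0.0
```

>>> {"api": "apply_moves", "payload": {"series": [{"offset": [0,0,0],"turn": 0,"grip": 1},{"offset": [0,0,0],"turn": 0,"grip": 1},{"offset": [0,0,0],"turn": 0,"grip": 1},{"offset": [0,0,0],"turn": 0,"grip": 1},{"offset": [0,0,0],"turn": 0,"grip": 1}]}}

```text
clock: 23.73
tcp_pos: [0.6054, -0.3022, -0.0079]
eef_rot: [[0.93, -0.368, 0.003], [-0.368, -0.93, -0.002], [0.004, 0.001, -1.0]]
contact_force: [-0.7, 1.4, 6.5]
grip_width: 0.026
grip_force: 80.1
```

Run:
```python
from h import *
print(go((505,139),1.6)); im,d=vision.read_camera("top")
c=cv2.resize(im[195:345,150:300],(600,600),interpolation=cv2.INTER_CUBIC); cv2.imwrite("pics/t4.png",c[:,:,::-1])
```

```text
('tcp', array([ 605.4, -302.2,   -7.9]), 'd', array([-100.4,  441.2]), 'turn', np.float64(0.405), 'j6', np.float64(1.32), 'clk', 23.7333, 'w', 0.026)
```

View pics/t4.png

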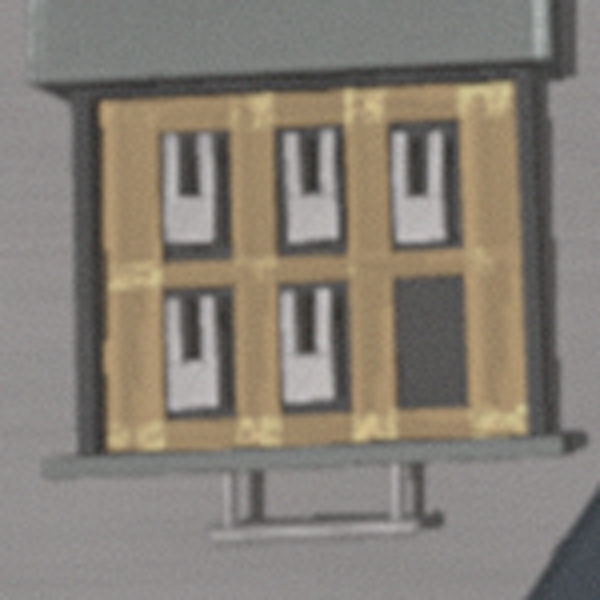

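Pocket6 is filled, seen at (420,185). Only pocket3 remains.

>>> {"api": "apply_moves", "payload": {"series": [{"offset": [0,0,30],"turn": 0,"grip": 1},{"offset": [0,0,36],"turn": 0,"grip": 1},{"offset": [0,0,36],"turn": 0,"grip": 1},{"offset": [-8.4,36,0],"turn": 0.058,"grip": 1},{"offset": [-8.4,36,0],"turn": 0.058,"grip": 1},{"offset": [-8.4,36,0],"turn": 0.058,"grip": 1},{"offset": [-8.4,36,0],"turn": 0.058,"grip": 1},{"offset": [-8.4,36,0],"turn": 0.058,"grip": 1},{"offset": [-8.4,36,0],"turn": 0.058,"grip": 1},{"offset": [-8.4,36,0],"turn": 0.057,"grip": 1}]}}

```text
clock: 24.62
tcp_pos: [0.5443, -0.0477, 0.0921]
eef_rot: [[1.0, 0.03, 0.0], [0.03, -1.0, -0.0], [0.0, 0.0, -1.0]]
contact_force: [0.5, 0.3, -2.0]
grip_width: 0.0261
grip_force: 79.9
```

>>> {"api": "apply_moves", "payload": {"series": [{"offset": [-8.2,37,0],"turn": 0,"grip": 1},{"offset": [-8.2,37,0],"turn": 0,"grip": 1},{"offset": [-8.2,37,0],"turn": 0,"grip": 1},{"offset": [-8.2,37,0],"turn": 0,"grip": 1},{"offset": [-8.2,37,0],"turn": 0,"grip": 1},{"offset": [0,0,0],"turn": 0,"grip": 1},{"offset": [0,0,0],"turn": 0,"grip": 1},{"offset": [0,0,0],"turn": 0,"grip": 1},{"offset": [0,0,0],"turn": 0,"grip": 1}]}}

```text
clock: 25.37
tcp_pos: [0.5049, 0.1346, 0.0919]
eef_rot: [[1.0, 0.027, 0.001], [0.027, -1.0, -0.0], [0.001, 0.0, -1.0]]
contact_force: [-0.4, -0.2, -2.5]
grip_width: 0.026
grip_force: 79.9
```

Run:
```python
from h import *
print(go((505.5,139),1.6)); wristview("w5")
```

```text
('tcp', array([504.9, 134.6,  91.9]), 'd', array([0.6, 4.4]), 'turn', np.float64(0.001), 'j6', np.float64(1.59), 'clk', 25.3667, 'w', 0.026)
```

View pics/w5.png

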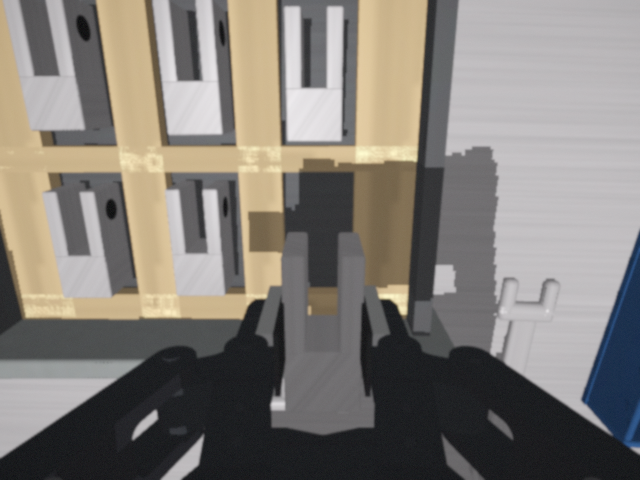

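>>> {"api": "apply_moves", "payload": {"series": [{"offset": [0.5,4,0],"turn": 0,"grip": 1},{"offset": [0,0,-32],"turn": 0,"grip": 1},{"offset": [0,0,-32],"turn": 0,"grip": 1},{"offset": [0,0,-14],"turn": 0,"grip": 1},{"offset": [0,0,-6],"turn": 0,"grip": 1},{"offset": [0,0,-3],"turn": 0,"grip": 1},{"offset": [0,0,0],"turn": 0,"grip": 1},{"offset": [0,0,0],"turn": 0,"grip": 1}]}}

```text
clock: 26.08
tcp_pos: [0.506, 0.1392, 0.0055]
eef_rot: [[1.0, 0.027, 0.002], [0.027, -1.0, 0.0], [0.002, -0.0, -1.0]]
contact_force: [-0.7, -0.0, -1.8]
grip_width: 0.0265
grip_force: 80.0
```

>>> {"api": "apply_moves", "payload": {"series": [{"offset": [0,0,0],"turn": 0,"grip": 0.5},{"offset": [0,0,0],"turn": 0,"grip": 0.5},{"offset": [0,0,0],"turn": 0,"grip": 0.5},{"offset": [0,0,20],"turn": 0,"grip": 0.5},{"offset": [0,0,35],"turn": 0,"grip": 0.5},{"offset": [0,0,35],"turn": 0,"grip": 0.5},{"offset": [0,0,10],"turn": 0,"grip": 0.5},{"offset": [0,0,0],"turn": 0,"grip": 0.5}]}}

```text
clock: 26.75
tcp_pos: [0.5072, 0.14, 0.1079]
eef_rot: [[1.0, 0.028, 0.008], [0.028, -1.0, 0.0], [0.008, -0.0, -1.0]]
contact_force: [-0.4, 0.3, 0.2]
grip_width: 0.0427
grip_force: 0.0
```

>>> {"api": "apply_moves", "payload": {"series": [{"offset": [-35,16,0],"turn": 0,"grip": 1},{"offset": [-35,16,0],"turn": 0,"grip": 1},{"offset": [-35,16,0],"turn": 0,"grip": 1},{"offset": [-35,16,0],"turn": 0,"grip": 1},{"offset": [0,0,0],"turn": 0,"grip": 1},{"offset": [0,0,0],"turn": 0,"grip": 1},{"offset": [0,0,0],"turn": 0,"grip": 1}]}}

```text
clock: 27.33
tcp_pos: [0.3651, 0.2038, 0.1041]
eef_rot: [[1.0, 0.029, 0.0], [0.029, -1.0, -0.0], [0.0, 0.0, -1.0]]
contact_force: [0.1, -0.4, -1.1]
grip_width: -0.0001
grip_force: 0.0
```

Run:
```python
from h import *
print(go((365,201),1.6))
im,d=vision.read_camera("top"); W=world("top",d)
for r in masks_of("top","stock1")+masks_of("top","spare1"):
    if r["extent"][0]<300: v,u=np.nonzero(r["pixels"]); print(r["p"],rect(plane("top",np.c_[u,v],.046)))
c=cv2.resize(im[195:345,150:300],(600,600),interpolation=cv2.INTER_CUBIC); cv2.imwrite("pics/t5.png",c[:,:,::-1])
m=vision.camera_model("wrist"); s=telemetry.state(); im,d=vision.read_camera("wrist"); W=world("wrist",d,m); R=np.array(s["eef_rot"])
L=(W-s["tcp_pos"])@R*1000
k=(d>0)&(d<.25)&(np.abs(L[...,0])<16)&(np.abs(L[...,1])<25)&(L[...,2]>-60)&(L[...,2]<40)
print("tip max z",np.percentile(L[k],[1,50,99],axis=0).round(1))
```

```text
('tcp', array([365.1, 203.8, 104.1]), 'd', array([-0.1, -2.8]), 'turn', np.float64(-0.001), 'j6', np.float64(1.78), 'clk', 27.3333, 'w', -0.0001)
0.91 [596.5, 270.9, 62.1, 34.2, 0.2]
0.88 [596.0, 201.5, 63.8, 31.8, 0.1]
0.93 [503.9, 268.1, 61.3, 33.9, 0.4]
0.82 [507.2, 205.0, 60.9, 33.9, -0.1]
0.76 [593.7, 141.5, 61.3, 29.5, -0.4]
0.6 [501.6, 139.7, 60.5, 29.3, -0.4]
tip max z [[ -8.3 -13.5 -59.9]
 [ 11.2  -0.4 -46.7]
 [ 12.4  13.  -26.9]]
```

View pics/t5.png

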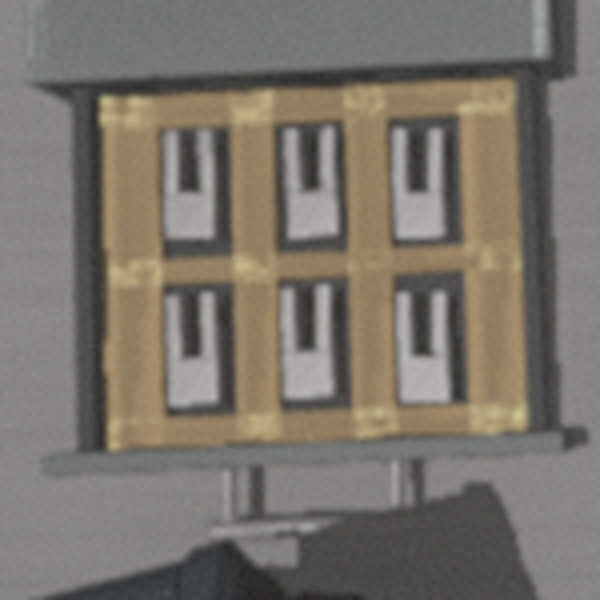

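All six pockets hold a fork lying flat. Now I'll drop behind the handle, in front of the drawer, and push.

>>> {"api": "apply_moves", "payload": {"series": [{"offset": [-3,-3,-33],"turn": 0,"grip": 1},{"offset": [0,0,-33],"turn": 0,"grip": 1},{"offset": [0,0,-34],"turn": 0,"grip": 1},{"offset": [0,0,0],"turn": 0,"grip": 1},{"offset": [10,0,0],"turn": 0,"grip": 1},{"offset": [8,0,0],"turn": 0,"grip": 1},{"offset": [8,0,0],"turn": 0,"grip": 1},{"offset": [8,0,0],"turn": 0,"grip": 1}]}}

```text
clock: 28.2
tcp_pos: [0.3962, 0.2008, 0.0069]
eef_rot: [[1.0, 0.027, 0.001], [0.027, -1.0, 0.001], [0.001, -0.0, -1.0]]
contact_force: [-3.0, 2.2, -0.9]
grip_width: -0.0001
grip_force: 1.8
```

>>> {"api": "apply_moves", "payload": {"series": [{"offset": [10,0.3,0],"turn": 0,"grip": 1},{"offset": [14,0.4,0],"turn": 0,"grip": 1},{"offset": [14,0.4,0],"turn": 0,"grip": 1},{"offset": [14,0.4,0],"turn": 0,"grip": 1},{"offset": [14,0.4,0],"turn": 0,"grip": 1},{"offset": [14,0.4,0],"turn": 0,"grip": 1},{"offset": [14,0.4,0],"turn": 0,"grip": 1},{"offset": [14,0.4,0],"turn": 0,"grip": 1},{"offset": [14,0.4,0],"turn": 0,"grip": 1},{"offset": [14,0.4,0],"turn": 0,"grip": 1}]}}

```text
clock: 29.03
tcp_pos: [0.5323, 0.2046, 0.0069]
eef_rot: [[1.0, 0.028, 0.001], [0.028, -1.0, 0.0], [0.001, -0.0, -1.0]]
contact_force: [-3.7, 0.7, 0.2]
grip_width: 0.0005
grip_force: 1.7
```

>>> {"api": "apply_moves", "payload": {"series": [{"offset": [10,0.3,0],"turn": 0,"grip": 1},{"offset": [10,0.3,0],"turn": 0,"grip": 1},{"offset": [8,0.2,0],"turn": 0,"grip": 1},{"offset": [6,0.2,0],"turn": 0,"grip": 1},{"offset": [5,0.1,0],"turn": 0,"grip": 1},{"offset": [3,0.1,0],"turn": 0,"grip": 1},{"offset": [3,0.1,0],"turn": 0,"grip": 1}]}}

```text
clock: 29.62
tcp_pos: [0.5764, 0.2059, 0.0047]
eef_rot: [[1.0, 0.028, -0.001], [0.028, -1.0, -0.0], [-0.001, 0.0, -1.0]]
contact_force: [-3.4, -0.7, 1.4]
grip_width: 0.0003
grip_force: 1.4
```

>>> {"api": "apply_moves", "payload": {"series": [{"offset": [3,0.1,0],"turn": 0,"grip": 1},{"offset": [3,0.1,0],"turn": 0,"grip": 1},{"offset": [3,0.1,0],"turn": 0,"grip": 1},{"offset": [2,0.1,0],"turn": 0,"grip": 1},{"offset": [0,0,0],"turn": 0,"grip": 1}]}}

```text
clock: 30.03
tcp_pos: [0.5887, 0.2063, 0.0046]
eef_rot: [[1.0, 0.028, 0.002], [0.028, -1.0, 0.0], [0.002, -0.0, -1.0]]
contact_force: [-0.3, -0.2, -0.5]
grip_width: -0.0001
grip_force: 0.2
```

>>> {"api": "apply_moves", "payload": {"series": [{"offset": [2,0,0],"turn": 0,"grip": 1},{"offset": [2,0,0],"turn": 0,"grip": 1},{"offset": [0,0,0],"turn": 0,"grip": 1}]}}

```text
clock: 30.28
tcp_pos: [0.591, 0.2063, 0.0046]
eef_rot: [[1.0, 0.028, -0.002], [0.028, -1.0, -0.0], [-0.002, -0.0, -1.0]]
contact_force: [-3.7, -0.4, 2.0]
grip_width: -0.0001
grip_force: 1.8
```

>>> {"api": "apply_moves", "payload": {"series": [{"offset": [2,0,0],"turn": 0,"grip": 1},{"offset": [1,0,0],"turn": 0,"grip": 1},{"offset": [0,0,0],"turn": 0,"grip": 1}]}}

```text
clock: 30.53
tcp_pos: [0.5909, 0.2063, 0.0046]
eef_rot: [[1.0, 0.028, -0.008], [0.028, -1.0, -0.001], [-0.008, 0.0, -1.0]]
contact_force: [-8.3, 0.4, 5.3]
grip_width: 0.0002
grip_force: 4.2
```

The position is stuck at 591 mm while the force rises, so this looks like the end stop. I'll nudge once more, then back off, lift and check.

>>> {"api": "apply_moves", "payload": {"series": [{"offset": [3,0,0],"turn": 0,"grip": 1},{"offset": [0,0,0],"turn": 0,"grip": 1},{"offset": [0,0,0],"turn": 0,"grip": 1}]}}

```text
clock: 30.78
tcp_pos: [0.5907, 0.2062, 0.0044]
eef_rot: [[1.0, 0.028, -0.014], [0.028, -1.0, -0.001], [-0.014, 0.001, -1.0]]
contact_force: [-12.1, -0.7, 8.8]
grip_width: -0.0
grip_force: 6.6
```

>>> {"api": "apply_moves", "payload": {"series": [{"offset": [-20,0,0],"turn": 0,"grip": 1},{"offset": [-30,0,0],"turn": 0,"grip": 1},{"offset": [-30,0,0],"turn": 0,"grip": 1},{"offset": [-10,0,35],"turn": 0,"grip": 1},{"offset": [-10,0,35],"turn": 0,"grip": 1},{"offset": [-35,0,20],"turn": 0,"grip": 1},{"offset": [-35,0,20],"turn": 0,"grip": 1},{"offset": [0,0,0],"turn": 0,"grip": 1},{"offset": [0,0,0],"turn": 0,"grip": 1}]}}

```text
clock: 31.53
tcp_pos: [0.4281, 0.2068, 0.1164]
eef_rot: [[1.0, 0.029, 0.005], [0.029, -1.0, 0.001], [0.005, -0.001, -1.0]]
contact_force: [0.6, 0.3, 0.3]
grip_width: 0.0001
grip_force: 0.0
```

Run:
```python
from h import *
im,d=vision.read_camera("top"); cv2.imwrite("pics/t6.png",im[:,:,::-1])
W=world("top",d); print(np.round(W[163,343],3))
print(len([r for r in masks_of("top","spare1") if r["p"]>.4]))
```

```text
[ 0.742 -0.06   0.148]
3
```

View pics/t6.png

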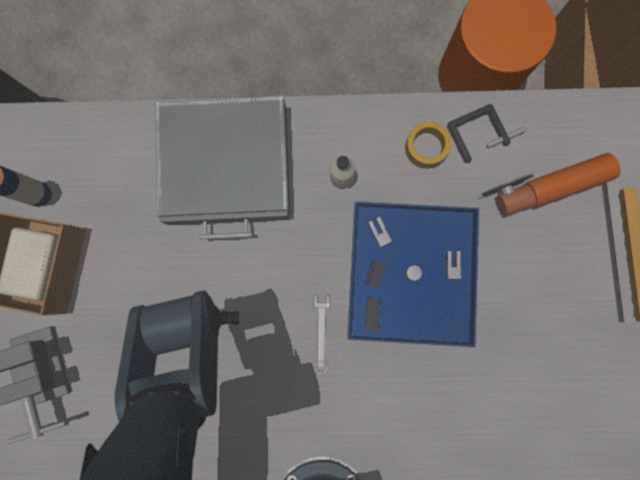

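The drawer is shut: the handle is at (228,235) and the front sits flush with the unit. Two spares and the scrap are in the bin, and the bottle hasn't moved.

```bash
python3 -c "
from plant import arm
print(arm.job_done())"
```

```text
the job is handed in; nothing more can be done
None
```

The job is handed in, with no verdict returned: forks are in all four empty pockets (1, 2, 3 and 6), the drawer was pushed to its stop, two spare forks and the scrap are still in the bin, and the oil bottle was not disturbed.

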